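Gauge a spacer ring on the stepped cone and set the size marker

ROBOT

A 6-joint arm with a two-finger parallel gripper is mounted at the origin on the work surface. World frame = base frame: x ahead of the robot, y to its left, z up, the work surface at z = 0. Lengths are in m, angles in rad, forces in N, time in s.
With the tool pointing down it reaches from about 0.3 to 0.875 m from the base axis. Payload 6.4 kg.
Tool frame: the origin (TCP) lies at the very end of the fingers, on their centre line; the grasp point (between the pads) lies tcp_to_grasp behind it (tcp_to_grasp is the distance from the TCP to the grasp point, in m); z points along the fingers, y is the direction in which the jaws open and shut (so a half turn about z gives the same grasp; the last joint's range is limited). The gripper opens to 85 mm and grips with 20 to 120 N. Pads are 22 mm wide; open, the fingers measure 114 mm over their backs; the gripper's body (76 mm by 85 mm) begins 54 mm behind the grasp point. The pads swing forward as they close: fully open they stand 13 mm farther back than shut.
Start: joints at [-1.373, 0.181, 1.607, -0, 1.354, -0.206], TCP at [0.226, -0.529, 0.231] pointing down, gripper open.
Joint ranges: [-2.99, 2.99], [-0.89, 2.07], [0.3, 2.58], [-1.14, 4.28], [0, 2.63], [-3.12, 3.12]. Speed limits (rad/s): [2.57, 2.57, 3.01, 3.14, 3.14, 3.14].

INTERFACE

Orientations are given as a unit quaternion [w, x, y, z].
In Python, from bench import get_obs, camera, hand_in, tcp_to_grasp gives the robot as it stands.
- The arm moves only by the shell command python3 -m inch 'ROWS' [OPENING]. ROWS is JSON, a list of rows, each an object with "delta_pos": the shift along the tool's x, y, z in cm, a list of three; "rotation": the turn, a rotation vector about the tool's x, y, z in rad, a list of three. In form: [{"delta_pos": [x, y, z], "rotation": [rx, ry, rz]}, ...]. A call has 1 to 10 rows; each row shifts and turns the commanded pose from where the row before left it, along the tool's axes as they then stand; what a row does not reach is not made up. A row lasts 1/10 s, in which the tool goes at most 50 mm and 8.59 degrees, less where a joint would pass 70% of its speed; a pose out of reach is approached as far as the arm can. A call is refused whole if a number of a shift passes 5 or a number of a turn 0.15, either way. A call with a gripper value outside its range is refused whole. OPENING is the finger opening in cm, from 0 to 8.54, set as the call begins (- or left out, the last holds). The fingers move at their own pace and stop on an object; the grip force is fixed at half the most. Time passes only in rows, so rows that do not move let the fingers close. It gives the time, the measured TCP pose, the force and the opening at its end, in the units of the state.
- get_obs(): the state, without advancing time (a new reading comes with each control period).
- camera(name): name is "side" or "top" or "wrist"; returns a dict with "color" (480x640x3 uint8, red, green, blue), "vfov" (degrees; the focal length in pixels is half the picture's height over the tangent of half this angle, whatever the lens; pixels are square), "cx", "cy" (the principal point, pixels), "eye" and "orientation" of the camera in the world; the wrist camera has in their place "T_tool_cam" (4x4, takes a point from camera to tool coordinates, whose origin is the TCP and whose axes are the flange's). Camera axes: x right, y down, z forward; pixel columns grow to the right and rows downward; lengths in m; the calibration is good to about 2 mm. A picture is of the moment at which its call begins: read the wrist's pose just before it. There is no depth.
- hand_in(): hands the job in, once; it reports no verdict.
The state is a dict: "time_s": time; "q": joint angles; "dq": joint speeds; "joint_efforts": joint torques, N m; "eef_pos": TCP position; "eef_rot": TCP orientation; "wrist_force": force on the tool from outside, world axes, zero at the start; "torque": the same for the moment, N m; "opening": opening from 0.0 (shut) to 1.0 (fully open).
Only numpy, scipy, OpenCV 4.12 (cv2) and the standard library are available. Lean on these libraries where they do the work, as an engineer would, in place of code of your own. Each camera call takes 0.05 s, during which the arm holds its last target.

TASK

Find out the size of the herb slicer's spacer ring that lies alone in the small cardboard box: it is too snug there to be taken round the outside, so lift it out and lay it flat on the black rubber mat, let go, then take it again round its outside and slide it down over the steel step cone until it stops. Leave it sitting level there, read which of the cone's three marked steps it stopped on (one, two or three dark bands), and only then slide the gauge's size marker to the mark with the same number of bars. Leave the two rings in the wooden tray, the jar and the mortar where they are.

Things in the scene. Friction and masses are not known exactly. Their poses are not given: they have to be found in the camera images.
- ring_a_center (a point): Centre (half-way up) of one of three look-alike steel spacer rings: outer diameter 68 mm, height 10 mm, about 120 g. Their bores differ, 40 to 52 mm (walls 14 to 8 mm thick); which name has which bore is not told. One, a different one each time, lies alone in the cardboard box: gauge that one. The other two lie in the wooden tray. z: the ring's axis, up.
- ring_b_center (a point): Centre (half-way up) of one of three look-alike steel spacer rings: outer diameter 68 mm, height 10 mm, about 120 g. Their bores differ, 40 to 52 mm (walls 14 to 8 mm thick); which name has which bore is not told. One, a different one each time, lies alone in the cardboard box: gauge that one. The other two lie in the wooden tray. z: the ring's axis, up.
- ring_c_center (a point): Centre (half-way up) of one of three look-alike steel spacer rings: outer diameter 68 mm, height 10 mm, about 120 g. Their bores differ, 40 to 52 mm (walls 14 to 8 mm thick); which name has which bore is not told. One, a different one each time, lies alone in the cardboard box: gauge that one. The other two lie in the wooden tray. z: the ring's axis, up.
- box_in (a point): Centre of the inner floor of the small open cardboard box (fixed): inside 100 mm along its x, 78 mm along its y, walls 5 mm, rim 35 mm above this floor, floor 5 mm above the counter. The ring lies flat against its -x end, centre about 14 mm from this point, so some 30 mm is free at the +x side: there its wall can be pinched, one finger in the bore, one outside.
- mat_top (a point): Centre of the upper face of the black rubber mat, 120 x 120 mm, 3 mm thick, fixed on the counter.
- cone_top (a point): Middle of the upper end of the upright steel step cone, on its axis, 84 mm above the gauge's plate. From the top down: nose 8 mm high (26 to 36 mm diameter), then three steps, each 20 mm high: 36-37 mm diameter (one dark band), 42-43 mm (two bands), 48-49 mm (three bands), and a foot 55 mm wide, 16 mm high. Each step ends below in a 3 mm high conical shoulder.
- cone_foot (a point): Cone's axis at the top of the wooden plate (160 x 190 x 8 mm). A ring slips with about 1.5 mm clearance all round over the step it fits and rests level on that step's shoulder, its bands visible just above the ring: ring centre 62 mm above this point on the one-band step, 42 on the two-band, 22 on the three-band. x points to the marker's track; y is the way the marker slides to grow.
- marker (a joint): Size marker: position (m) of a dark wooden grip on a straight aluminium track, 85 mm from the cone's axis. Parked at 0 to 0.015 at the start; grows towards the gauge's +y up to 0.12. The grip's middle stands at the one-bar mark at 0.040, the two-bar mark at 0.075, the three-bar mark at 0.110. It slides with about 1.5 N and stays where it is left.
- marker_top (a point): Middle of the upper face of the marker's grip, which is 28 mm (gauge x) by 20 mm (gauge y, the way it slides) and 40 mm high; 62 mm above the counter.
- tray_in (a point): Centre of the inner floor of the wooden tray, 90 mm (x) by 170 mm (y) and 22 mm high, with one divider, that holds the two other rings, one each side.
- jar_center (a point): Centre of a brown glass jar with a wooden lid, 68 mm diameter, 100 mm high, standing loose. Leave alone.
- mortar_center (a point): Centre of a loose brass mortar bowl, 96 mm across, 70 mm high. Leave alone.

How it is judged:
By the outcome, as a careful person would: the job done as asked, in the order asked, and still so for the second after the job is handed in, with the robot touching nothing.
It also fails if it takes over 72 s, if anything falls off the work surface, if the arm or the gripper's body presses on something with over 40 N, if the wrist force passes 120 N, or if a joint passes its speed limit or range.

## Working session

There is one attempt and no reset: what is moved stays moved. The work goes in short steps, Python scripts to look and compute and a shell command to move; the robot and the scene stay as the last step left them, time stands still between calls to the robot, and variables do not carry over. Pictures are saved under pics/ and viewed, and the job is handed in when it is done.

```bash
ls; mkdir -p pics; cat > h.py <<'E'
import numpy as np, cv2
from bench import get_obs, camera, tcp_to_grasp
from scipy.spatial.transform import Rotation as R
def rq(q): return R.from_quat([q[1],q[2],q[3],q[0]])
E
python3 - <<'E'
from h import *
import json,pickle
o=get_obs(); print(o, tcp_to_grasp)
D={}
for n in("side","top","wrist"):
    o=get_obs(); c=camera(n); c['obs']=o; D[n]=c
    cv2.imwrite(f"pics/{n}0.png",c["color"][:,:,::-1])
    print(n,{k:v for k,v in c.items() if k not in('color','obs')})
pickle.dump(D,open('d0.pkl','wb'))
E
```

```text
pics
{'time_s': 0.0, 'q': array([-1.37328548e+00,  1.81560546e-01,  1.60802631e+00,  1.45987322e-05,
        1.35381761e+00, -2.06287450e-01]), 'dq': array([-2.95685272e-04,  4.77429444e-04, -9.94901479e-04, -5.54809484e-05,
       -9.37590059e-05, -9.00696464e-04]), 'joint_efforts': array([ 1.45247359e-03, -4.44860029e+01, -3.51342881e+01, -2.33672263e-04,
        9.02995351e-03, -5.11188915e-06]), 'eef_pos': array([ 0.22583868, -0.52817524,  0.23036436]), 'eef_rot': array([-9.05865110e-04,  9.79687423e-01,  2.00528634e-01,  1.11020910e-05]), 'wrist_force': array([-0.60589064, -0.58907676,  0.18940922]), 'torque': array([0.0237769 , 0.02023909, 0.03147731]), 'opening': 0.9977746857525998} 0.0187
side {'vfov': 47.61038834614429, 'cx': 325.12367332996666, 'cy': 235.33033407847591, 'eye': array([ 0.53011249, -0.67405696,  0.97042476]), 'orientation': array([-0.34274283,  0.93724345, -0.06185187,  0.01662586])}
top {'vfov': 45.23857072176957, 'cx': 326.68279606878093, 'cy': 240.67141648878697, 'eye': array([0.49894946, 0.03952761, 1.19366316]), 'orientation': array([-0.03761165,  0.71497317, -0.69777499,  0.0225566 ])}
wrist {'vfov': 69.14608521311544, 'cx': 323.8874425443088, 'cy': 234.23995855442269, 'T_tool_cam': array([[-1.13557295e-04, -9.56968595e-01, -2.90191482e-01,
         7.35496392e-02],
       [ 9.99999989e-01, -8.02743616e-05, -1.26596586e-04,
        -5.62920288e-04],
       [ 9.78540213e-05, -2.90191493e-01,  9.56968593e-01,
        -1.42471063e-01],
       [ 0.00000000e+00,  0.00000000e+00,  0.00000000e+00,
         1.00000000e+00]])}
```

View pics/side0.png

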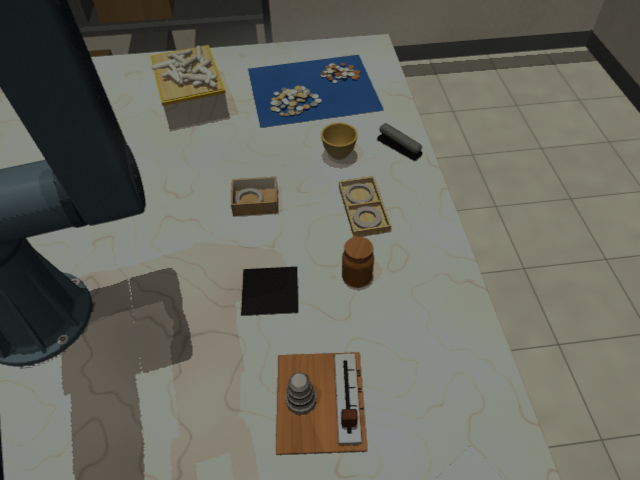

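View pics/top0.png

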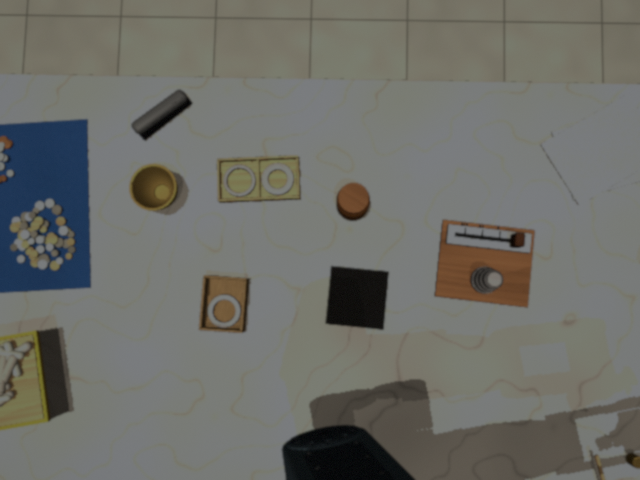

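View pics/wrist0.png

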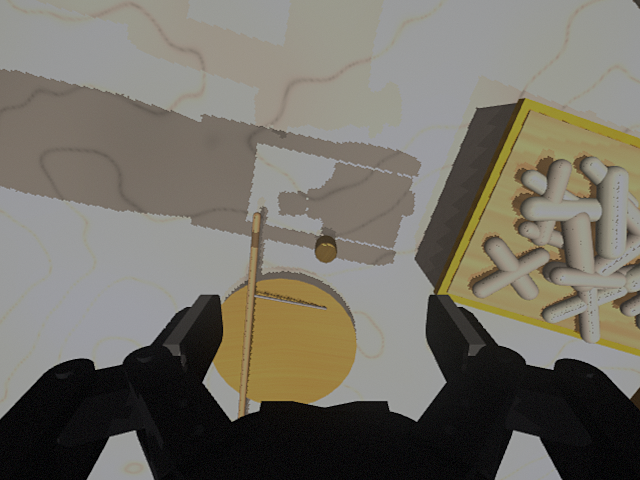

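The side and top views show the box at top (225,304), with its ring at the robot-side end. The mat is at top (357,297), the gauge plate at (486,263), the jar at (353,200), the tray at (259,180) and the mortar at (154,188). I'll enlarge these.

```bash
python3 - <<'E'
import pickle,cv2,numpy as np
D=pickle.load(open('d0.pkl','rb'))
def crop(n,x,y,w,h,k):
    im=D[n]['color'][y:y+h,x:x+w,::-1]; im=cv2.convertScaleAbs(im,alpha=1.4)
    return cv2.resize(im,(w*k,h*k),interpolation=cv2.INTER_CUBIC)
a=crop('top',190,260,70,85,7)[:595]
cv2.imwrite('pics/topbox.png',a)
cv2.imwrite('pics/topgauge.png',crop('top',425,210,120,100,6))
cv2.imwrite('pics/topmat.png',crop('top',320,260,75,75,6))
cv2.imwrite('pics/sidegauge.png',crop('side',265,340,115,120,5))
cv2.imwrite('pics/sidebox.png',crop('side',220,165,70,60,8))
cv2.imwrite('pics/sidemat.png',crop('side',230,255,80,70,6))
E
```

```text
(no output)
```

View pics/topbox.png

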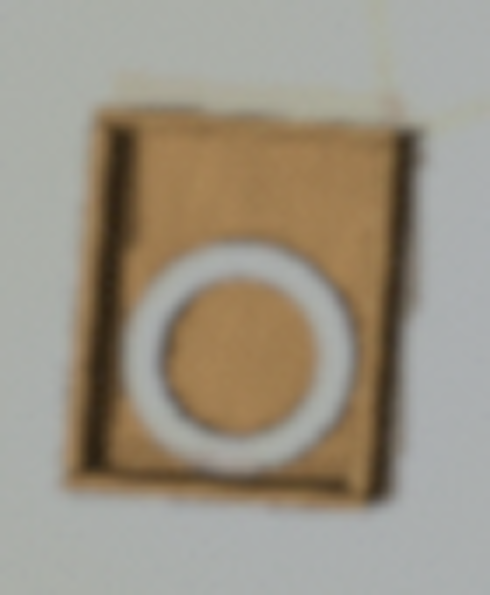

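View pics/topgauge.png

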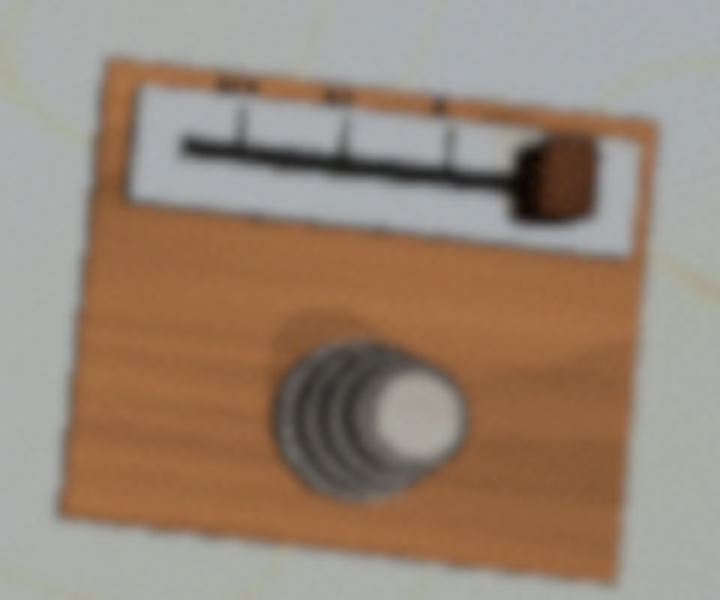

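View pics/sidegauge.png

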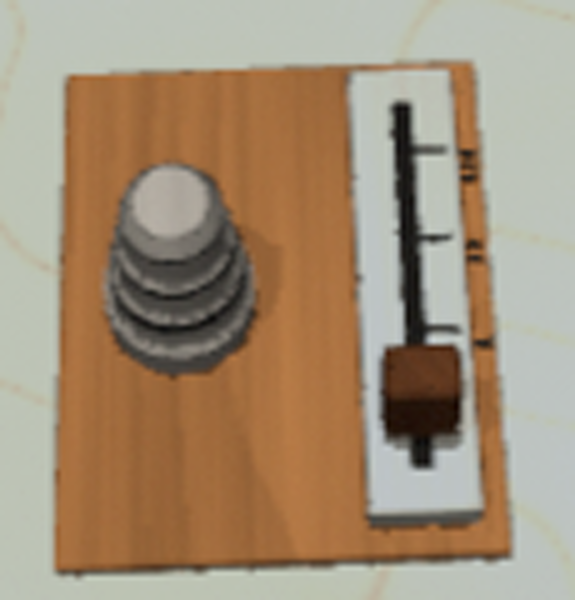

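View pics/sidebox.png

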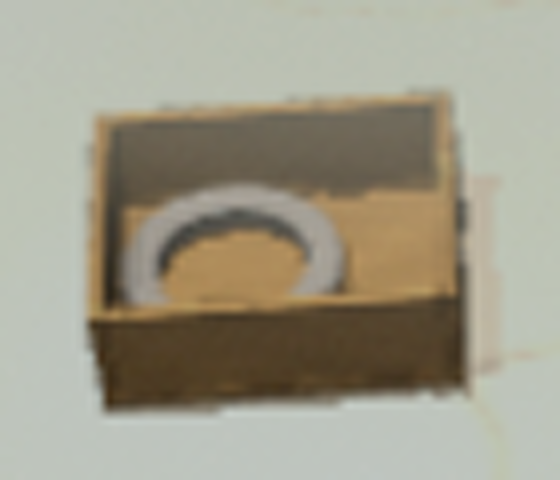

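View pics/sidemat.png

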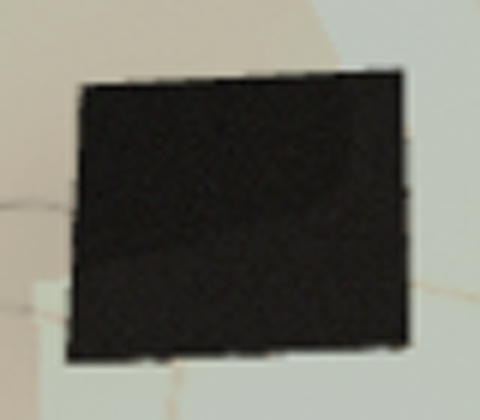

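View pics/topmat.png

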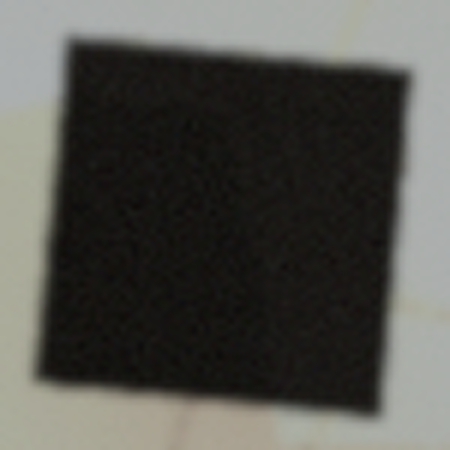

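```bash
cat >> h.py <<'E'
def cam(c,obs=None):
    f=240/np.tan(np.radians(c['vfov'])/2)
    if 'eye' in c: return f,c['cx'],c['cy'],np.array(c['eye']),rq(c['orientation']).as_matrix()
    T=np.eye(4);T[:3,:3]=rq(obs['eef_rot']).as_matrix();T[:3,3]=obs['eef_pos'];T=T@c['T_tool_cam']
    return f,c['cx'],c['cy'],T[:3,3],T[:3,:3]
def ray(C,p): f,cx,cy,e,M=C; d=M@np.array([(p[0]-cx)/f,(p[1]-cy)/f,1]); return e,d/np.linalg.norm(d)
def onz(C,p,z): e,d=ray(C,p); return e+d*(z-e[2])/d[2]
def tri(*rs):
    A=sum(np.eye(3)-np.outer(d,d) for e,d in rs);b=sum((np.eye(3)-np.outer(d,d))@e for e,d in rs)
    x=np.linalg.solve(A,b);return x,max(np.linalg.norm(np.cross(x-e,d)) for e,d in rs)
def proj(C,P): f,cx,cy,e,M=C; v=M.T@(np.array(P)-e); return np.array([cx+f*v[0]/v[2],cy+f*v[1]/v[2]])
E
cat > m.py <<'E'
from h import *
import pickle
np.set_printoptions(precision=4,suppress=True)
D=pickle.load(open('d0.pkl','rb'));T=cam(D['top']);S=cam(D['side'])
def o(x0,y0,k,p): return [x0+(p[0]+.5)/k-.5,y0+(p[1]+.5)/k-.5]
def do(name,t,ps,s,pt):
    for i,(a,b) in enumerate(zip(pt,ps)):
        x,e=tri(ray(T,o(*t,a)),ray(S,o(*s,b)));print(name,i,x,'err mm',round(e*1000,1))
B=((190,260,7),(220,165,8));G=((425,210,6),(265,340,5));M=((320,260,6),(230,255,6))
# order ++ , +-, --, -+
do('box',B[0],[(452,92),(462,297),(88,320),(97,112)],B[1],[(97,108),(412,130),(372,502),(63,488)])
do('plate',G[0],[(472,62),(511,556),(56,573),(67,75)],G[1],[(107,57),(660,120),(617,583),(58,515)])
do('mat',M[0],[(403,70),(410,346),(66,360),(82,87)],M[1],[(68,38),(411,72),(380,413),(38,380)])
do('cone,marker',G[0],[(170,202),(422,374)],G[1],[(420,415),(570,178)])
print('ring on z.015',onz(T,o(*B[0],(240,356)),.015))
for r in(.034,):
    c=onz(T,o(*B[0],(240,356)),.015)
    print('proj side crop', [ (proj(S,c+np.array(d)*r)-[220,165])*8+3.5 for d in([1,0,0],[-1,0,0],[0,1,0])])
E
python3 m.py
```

```text
box 0 [0.5231 0.3112 0.0403] err mm 1.0
box 1 [0.5195 0.2197 0.0443] err mm 1.5
box 2 [0.4119 0.2274 0.0425] err mm 0.5
box 3 [0.4147 0.3158 0.042 ] err mm 0.7
plate 0 [ 0.6506 -0.1721  0.0057] err mm 0.1
plate 1 [ 0.6327 -0.3614  0.0053] err mm 0.3
plate 2 [ 0.4748 -0.3462  0.0048] err mm 0.2
plate 3 [ 0.4927 -0.1567  0.006 ] err mm 0.1
mat 0 [0.5487 0.0561 0.0026] err mm 0.6
mat 1 [ 0.5399 -0.0621  0.0009] err mm 0.6
mat 2 [ 0.4225 -0.0533  0.0034] err mm 0.5
mat 3 [0.4311 0.0635 0.0039] err mm 0.0
cone,marker 0 [ 0.5277 -0.2562  0.0924] err mm 0.0
cone,marker 1 [ 0.6073 -0.3142  0.0582] err mm 0.0
ring on z.015 [0.4515 0.2721 0.015 ]
proj side crop [array([341.6893, 252.1785]), array([118.7844, 274.2924]), array([226.3998, 185.2173])]
```

Triangulation agrees with the stated heights: rim 0.042 m, mat 0.003 m, cone top 0.092 m, marker 0.058 m. The plate measures 158x190 mm. The bore looks like about 46 mm. I'll move over the box next.

```bash
python3 -m inch '[{"delta_pos":[3,-3.5,0],"rotation":[0,0,0]},{"delta_pos":[3,-3.5,0],"rotation":[0,0,0]},{"delta_pos":[3,-3.5,0],"rotation":[0,0,0]},{"delta_pos":[3,-3.5,0],"rotation":[0,0,0]},{"delta_pos":[3,-3.5,0],"rotation":[0,0,0]},{"delta_pos":[3,-3.5,0],"rotation":[0,0,0]},{"delta_pos":[3,-3.5,0],"rotation":[0,0,0]},{"delta_pos":[3,-3.5,0],"rotation":[0,0,0]},{"delta_pos":[3,-3.5,0],"rotation":[0,0,0]},{"delta_pos":[3,-3.5,0],"rotation":[0,0,0]}]' 2.6
python3 -m inch '[{"delta_pos":[3,-3.5,0],"rotation":[0,0,0]},{"delta_pos":[3,-3.5,0],"rotation":[0,0,0]},{"delta_pos":[3,-3.5,0],"rotation":[0,0,0]},{"delta_pos":[3,-3.5,0],"rotation":[0,0,0]},{"delta_pos":[3,-3.5,0],"rotation":[0,0,0]},{"delta_pos":[3,-3.5,0],"rotation":[0,0,0]},{"delta_pos":[3,-3.5,0],"rotation":[0,0,0]},{"delta_pos":[3,-3.5,0],"rotation":[0,0,0]}]'
python3 -m inch '[{"delta_pos":[0,0,0],"rotation":[0,0,-0.14]},{"delta_pos":[0,0,0],"rotation":[0,0,-0.14]},{"delta_pos":[0,0,0],"rotation":[0,0,-0.14]},{"delta_pos":[0,0,0],"rotation":[0,0,-0.14]},{"delta_pos":[0,0,0],"rotation":[0,0,-0.14]},{"delta_pos":[0,0,0],"rotation":[0,0,-0.14]},{"delta_pos":[0,0,0],"rotation":[0,0,-0.14]},{"delta_pos":[0,0,0],"rotation":[0,0,-0.14]},{"delta_pos":[0,0,0],"rotation":[0,0,0]}]'
cat > snap.py <<'E'
import sys,pickle
from h import *
def snap(n,tag):
    o=get_obs(); c=camera(n); c['obs']=o; pickle.dump(c,open(f'{tag}.pkl','wb'))
    cv2.imwrite(f'pics/{tag}.png',c['color'][:,:,::-1]); return c
if __name__=='__main__':
    snap(sys.argv[1],sys.argv[2])
E
cat > go.py <<'E'
import sys
from h import *
np.set_printoptions(precision=4,suppress=True)
# go.py x y z yawdeg : remaining move in tool axes, cm
o=get_obs(); M=rq(o['eef_rot']); t=np.array([float(a) for a in sys.argv[1:4]])
x=M.as_matrix()[:,0]; yaw=np.degrees(np.arctan2(x[1],x[0]))
y2=np.radians(float(sys.argv[4])); G=R.from_matrix(np.array([[np.cos(y2),np.sin(y2),0],[np.sin(y2),-np.cos(y2),0],[0,0,-1]]))
print('pos',o['eef_pos'],'yaw',yaw,'t',o['time_s'],'F',o['wrist_force'],'open mm',o['opening']*85.4)
print('delta cm (tool axes now)',M.inv().apply(t-o['eef_pos'])*100,'rotvec',(M.inv()*G).as_rotvec())
print('delta cm in goal axes (rotate first)',G.inv().apply(t-o['eef_pos'])*100)
E
python3 snap.py wrist w1; python3 go.py .4786 .2708 .15 87.3
```

```text
time_s: 1.15
eef_pos: [0.3643, -0.0872, 0.2314]
eef_rot: [0.0, 0.98, 0.2, 0.0]
wrist_force: [0.8, 0.3, 0.3]
opening: 0.307
time_s: 1.95
eef_pos: [0.475, 0.2648, 0.231]
eef_rot: [0.0, 0.98, 0.201, -0.0]
wrist_force: [0.8, -1.1, -0.4]
opening: 0.305
time_s: 2.85
eef_pos: [0.4748, 0.2627, 0.231]
eef_rot: [-0.0, 0.723, 0.691, -0.0]
wrist_force: [0.2, 0.4, -0.2]
opening: 0.306
pos [0.4748 0.2627 0.2311] yaw 87.13623617722403 t 2.9 F [-1.179  -0.6266  0.1075] open mm 26.02845969831138
delta cm (tool axes now) [0.8291 0.34   8.1052] rotvec [-0.0004  0.0001 -0.0029]
delta cm in goal axes (rotate first) [0.827  0.3388 8.1054]
```

View pics/w1.png

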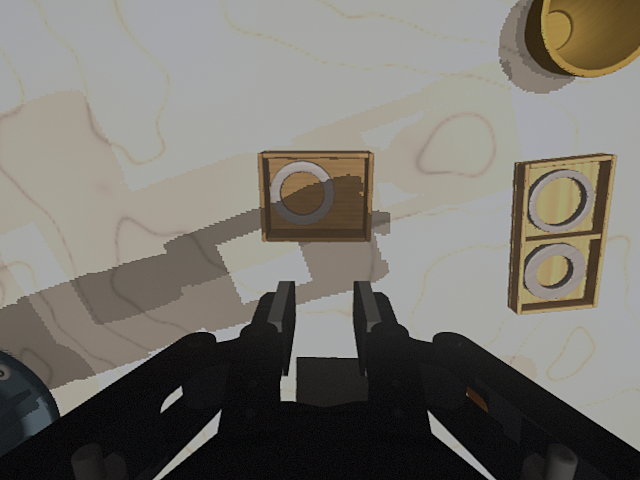

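The wrist view shows the ring in the box, centred near (302,191), with its outline running 270–334 by 159–224. The box rim runs 259–375. Next I'll check this view against the first measurement.

```bash
python3 - <<'E'
from h import *
import pickle
np.set_printoptions(precision=4,suppress=True)
c=pickle.load(open('w1.pkl','rb'));C=cam(c,c['obs'])
D=pickle.load(open('d0.pkl','rb'));T=cam(D['top'])
print(onz(C,(302,191.5),.015))
print(tri(ray(C,(302,191.5)),ray(T,(190+240.5/7-.5,260+356.5/7-.5))))
for p in [(259,152),(375,152),(371,241),(264,241)]: print('rim',onz(C,p,.04))
for r in (.034,.023): print([proj(C,[.4515+r*a,.2721+r*b,.015]) for a,b in((1,0),(-1,0),(0,1),(0,-1))])
im=c['color'][140:255,245:390,::-1]; cv2.imwrite('pics/w1c.png',cv2.resize(cv2.convertScaleAbs(im,alpha=1.4),None,fx=5,fy=5,interpolation=cv2.INTER_CUBIC))
E
```

```text
[0.4518 0.2757 0.015 ]
(array([0.4511, 0.274 , 0.0054]), np.float64(1.1694435360640388e-05))
rim [0.4159 0.3188 0.04  ]
rim [0.5241 0.3139 0.04  ]
rim [0.5198 0.2267 0.04  ]
rim [0.4122 0.2316 0.04  ]
[array([334.5872, 193.4195]), array([269.3248, 196.3778]), array([299.7537, 161.6692]), array([303.9554, 226.3726])]
[array([324.006 , 193.8991]), array([279.858 , 195.9003]), array([300.465, 172.622]), array([303.3061, 216.3744])]
```

View pics/w1c.png

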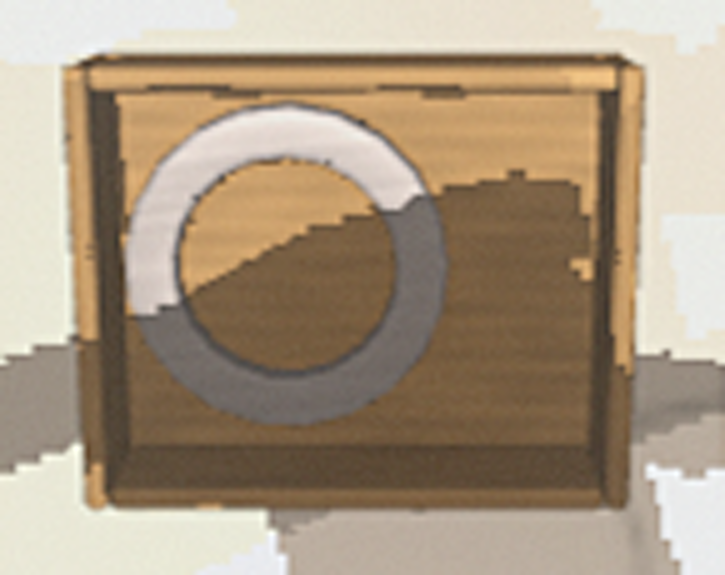

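```bash
python3 -m inch '[{"delta_pos":[0.96,0.3,1],"rotation":[0,0,0]},{"delta_pos":[0,0,4],"rotation":[0,0,0]},{"delta_pos":[0,0,4],"rotation":[0,0,0]},{"delta_pos":[0,0,4],"rotation":[0,0,0]},{"delta_pos":[0,0,3],"rotation":[0,0,0]},{"delta_pos":[0,0,0],"rotation":[0,0,0]}]'
python3 snap.py wrist w2; python3 go.py .4783 .2722 .010 87.4
```

```text
time_s: 3.5
eef_pos: [0.4743, 0.2713, 0.0659]
eef_rot: [-0.002, 0.724, 0.689, -0.004]
wrist_force: [-0.5, -0.1, -0.1]
opening: 0.304
pos [0.4764 0.2719 0.0688] yaw 87.21539904034817 t 3.55 F [-0.1947  1.0781  0.3495] open mm 26.086612280503992
delta cm (tool axes now) [0.046  0.2211 5.8777] rotvec [-0.0054  0.0018 -0.0032]
delta cm in goal axes (rotate first) [0.0347 0.1898 5.8789]
```

View pics/w2.png

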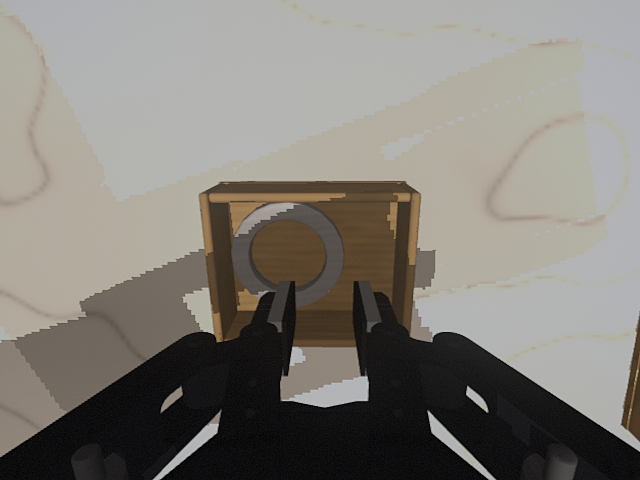

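```bash
python3 -m inch '[{"delta_pos":[0,0,0],"rotation":[0,0,0]}]'; python3 snap.py wrist w3; python3 go.py .4783 .2722 .010 87.4;python3 - <<'E'
from h import *
import pickle
np.set_printoptions(precision=4,suppress=True)
c=pickle.load(open('w3.pkl','rb'));C=cam(c,c['obs']);print(c['obs']['eef_pos'])
im=c['color'][180:330,210:410,::-1]; cv2.imwrite('pics/w3c.png',cv2.resize(cv2.convertScaleAbs(im,alpha=1.6),None,fx=4,fy=4,interpolation=cv2.INTER_CUBIC))
for r in (.034,.023): print([(proj(C,[.4512+r*a,.2735+r*b,.015])-[210,180])*4 for a,b in((1,0),(-1,0),(0,1),(0,-1))])
E
```

```text
time_s: 3.65
eef_pos: [0.4794, 0.2728, 0.0724]
eef_rot: [0.0, 0.724, 0.69, 0.001]
wrist_force: [-0.1, 0.1, 0.3]
opening: 0.306
pos [0.48   0.2729 0.0731] yaw 87.27231279836097 t 3.7 F [ 0.1676 -0.3566  0.498 ] open mm 26.035901234505957
delta cm (tool axes now) [-0.0848 -0.1833  6.3131] rotvec [ 0.0031 -0.0012 -0.0022]
delta cm in goal axes (rotate first) [-0.0771 -0.1641  6.3137]
[0.4794 0.2728 0.0724]
[array([496.9243, 296.8205]), array([ 53.3675, 316.9737]), array([254.7621,  88.3252]), array([292.8512, 506.2358])]
[array([424.9222, 300.092 ]), array([124.8697, 313.725 ]), array([261.4153, 161.324 ]), array([287.1517, 443.7018])]
```

View pics/w3c.png

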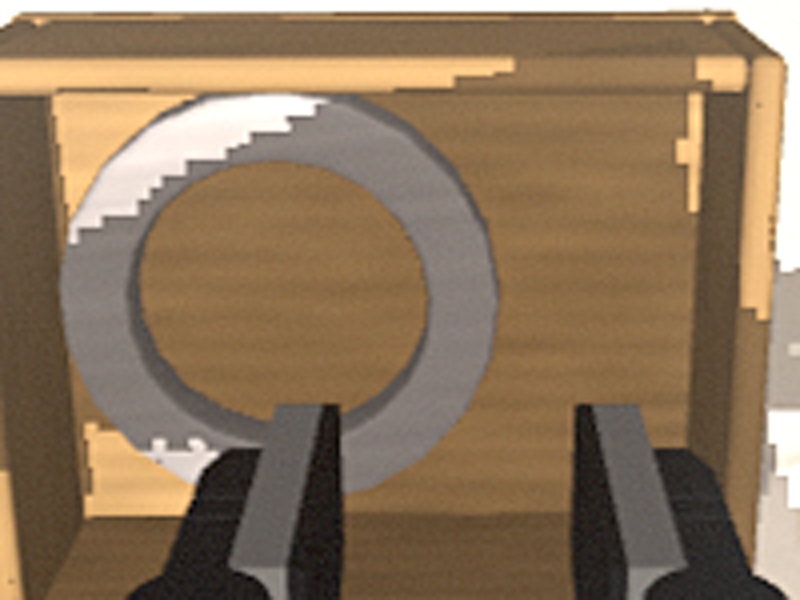

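```bash
python3 -m inch '[{"delta_pos":[0,-0.1,2],"rotation":[0,0,0]},{"delta_pos":[0,0,2],"rotation":[0,0,0]},{"delta_pos":[0,0,1.5],"rotation":[0,0,0]},{"delta_pos":[0,0,0.7],"rotation":[0,0,0]},{"delta_pos":[0,0,0],"rotation":[0,0,0]},{"delta_pos":[0,0,0],"rotation":[0,0,0]}]'
python3 snap.py wrist w4; python3 go.py .4789 .2722 .0065 87.4
```

```text
time_s: 4.3
eef_pos: [0.4782, 0.2725, 0.0101]
eef_rot: [0.0, 0.724, 0.69, 0.001]
wrist_force: [-0.3, 0.5, 0.1]
opening: 0.302
pos [0.4783 0.2726 0.0103] yaw 87.30661837100456 t 4.35 F [0.3897 0.0669 0.0548] open mm 26.28878386012127
delta cm (tool axes now) [-0.0324  0.0613  0.3793] rotvec [ 0.0016 -0.0006 -0.0016]
delta cm in goal axes (rotate first) [-0.0322  0.0618  0.3792]
```

View pics/w4.png

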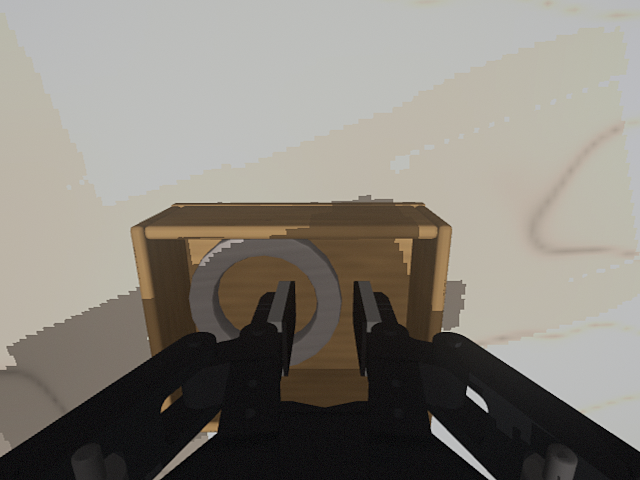

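The left finger is in the bore and the right one is outside, straddling the wall at (327,300). I'll go down 3.5 mm and close.

```bash
python3 -m inch '[{"delta_pos":[0,0,0.35],"rotation":[0,0,0]},{"delta_pos":[0,0,0],"rotation":[0,0,0]}]'
python3 -m inch '[{"delta_pos":[0,0,0],"rotation":[0,0,0]},{"delta_pos":[0,0,0],"rotation":[0,0,0]},{"delta_pos":[0,0,0],"rotation":[0,0,0]},{"delta_pos":[0,0,0],"rotation":[0,0,0]},{"delta_pos":[0,0,0],"rotation":[0,0,0]}]' 0.4
python3 go.py .4789 .2722 .0065 87.4
```

```text
time_s: 4.55
eef_pos: [0.4776, 0.2723, 0.006]
eef_rot: [0.0, 0.724, 0.69, 0.0]
wrist_force: [0.0, 0.4, -0.2]
opening: 0.304
time_s: 5.05
eef_pos: [0.479, 0.2726, 0.0065]
eef_rot: [0.001, 0.724, 0.69, 0.001]
wrist_force: [6.5, 0.2, -2.1]
opening: 0.113
pos [0.479  0.2726 0.0065] yaw 87.29639477430541 t 5.05 F [ 6.5075  0.1548 -2.0962] open mm 9.679679714184386
delta cm (tool axes now) [-0.0354 -0.0079 -0.0035] rotvec [ 0.0031 -0.001  -0.0018]
delta cm in goal axes (rotate first) [-0.0354 -0.008  -0.0034]
```

```bash
python3 -m inch '[{"delta_pos":[0,0,0],"rotation":[0,0,0]},{"delta_pos":[0,0,-0.5],"rotation":[0,0,0]},{"delta_pos":[0,0,-1],"rotation":[0,0,0]},{"delta_pos":[0,0,-2],"rotation":[0,0,0]},{"delta_pos":[0,0,-3],"rotation":[0,0,0]},{"delta_pos":[0,0,-3],"rotation":[0,0,0]},{"delta_pos":[0,0,0],"rotation":[0,0,0]},{"delta_pos":[0,0,0],"rotation":[0,0,0]}]' 
python3 snap.py wrist w5; python3 go.py .5127 .0011 .10 84.6
```

```text
time_s: 5.85
eef_pos: [0.4769, 0.2722, 0.1007]
eef_rot: [-0.0, 0.723, 0.69, -0.0]
wrist_force: [-0.6, 0.8, -1.8]
opening: 0.113
pos [0.4761 0.2719 0.0996] yaw 87.31402939129495 t 5.9 F [-0.2142  0.6282 -1.8491] open mm 9.782035539371586
delta cm (tool axes now) [-26.8809   4.9203  -0.0298] rotvec [-0.0024  0.0009  0.0474]
delta cm in goal axes (rotate first) [-26.6177   6.1876  -0.0396]
```

View pics/w5.png

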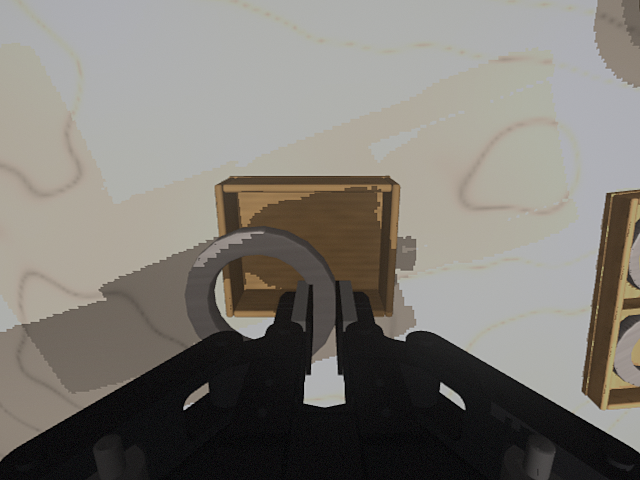

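The ring is held and clear of the box, which is now empty. I'll carry it to the mat.

```bash
python3 -m inch '[{"delta_pos":[-2,0.4,0],"rotation":[0,0,0]},{"delta_pos":[-3,0.55,0],"rotation":[0,0,0]},{"delta_pos":[-3.5,0.65,0],"rotation":[0,0,0]},{"delta_pos":[-3.5,0.65,0],"rotation":[0,0,0]},{"delta_pos":[-3.5,0.65,0],"rotation":[0,0,0]},{"delta_pos":[-3.5,0.65,0],"rotation":[0,0,0]},{"delta_pos":[-3.5,0.65,0],"rotation":[0,0,0]},{"delta_pos":[-2.5,0.45,0],"rotation":[0,0,0]},{"delta_pos":[-2,0.3,2],"rotation":[0,0,0]},{"delta_pos":[0,0,2],"rotation":[0,0,0]}]' 
python3 -m inch '[{"delta_pos":[0,0,2],"rotation":[0,0,0]},{"delta_pos":[0,0,1],"rotation":[0,0,0]},{"delta_pos":[0,0,0],"rotation":[0,0,0]},{"delta_pos":[0,0,0],"rotation":[0,0,0]}]'
python3 snap.py wrist w6; python3 go.py .5126 -.0002 .0048 87.3
```

```text
time_s: 6.9
eef_pos: [0.5137, -0.0021, 0.0591]
eef_rot: [-0.0, 0.725, 0.689, -0.001]
wrist_force: [-0.9, -0.3, -1.8]
opening: 0.116
time_s: 7.3
eef_pos: [0.5138, 0.0005, 0.0305]
eef_rot: [-0.0, 0.723, 0.69, -0.0]
wrist_force: [0.2, -0.6, -0.7]
opening: 0.111
pos [0.5145 0.0004 0.0312] yaw 87.33104776634131 t 7.35 F [ 0.971   0.2399 -1.4626] open mm 9.584061273977577
delta cm (tool axes now) [-0.0651 -0.1869  2.6365] rotvec [0.0004 0.0001 0.0005]
delta cm in goal axes (rotate first) [-0.0654 -0.186   2.6365]
```

View pics/w6.png

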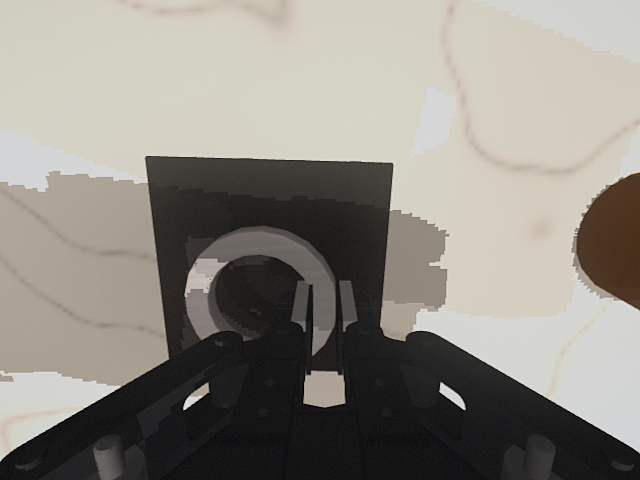

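The ring is over the mat, near its middle. I'll lower it slowly.

```bash
python3 -m inch '[{"delta_pos":[0,-0.1,1],"rotation":[0,0,0]},{"delta_pos":[0,0,0.8],"rotation":[0,0,0]},{"delta_pos":[0,0,0.5],"rotation":[0,0,0]},{"delta_pos":[0,0,0.2],"rotation":[0,0,0]},{"delta_pos":[0,0,0],"rotation":[0,0,0]},{"delta_pos":[0,0,0],"rotation":[0,0,0]},{"delta_pos":[0,0,0],"rotation":[0,0,0]}]'; python3 go.py .5126 -.0002 .0045 87.3
```

```text
time_s: 8.05
eef_pos: [0.513, 0.0003, 0.0059]
eef_rot: [-0.0, 0.724, 0.69, -0.0]
wrist_force: [-1.1, 0.2, 1.8]
opening: 0.111
pos [0.513  0.0003 0.0059] yaw 87.31129000527218 t 8.05 F [-1.0818  0.2023  1.8424] open mm 9.507271154515628
delta cm (tool axes now) [-0.0527 -0.0346  0.1397] rotvec [-0.0005 -0.      0.0002]
delta cm in goal axes (rotate first) [-0.0527 -0.0347  0.1397]
```

```bash
python3 -m inch '[{"delta_pos":[0,0,0.1],"rotation":[0,0,0]},{"delta_pos":[0,0,0],"rotation":[0,0,0]},{"delta_pos":[0,0,0],"rotation":[0,0,0]}]'; python3 go.py .5126 -.0002 .0045 87.3
python3 -m inch '[{"delta_pos":[0,0,0],"rotation":[0,0,0]},{"delta_pos":[0,0,0],"rotation":[0,0,0]},{"delta_pos":[0,0,0],"rotation":[0,0,0]}]' 2.6
python3 -m inch '[{"delta_pos":[0,0,-1],"rotation":[0,0,0]},{"delta_pos":[0,0,-3],"rotation":[0,0,0]},{"delta_pos":[0,0,-4],"rotation":[0,0,0]},{"delta_pos":[0,0,-3],"rotation":[0,0,0]},{"delta_pos":[0,0,0],"rotation":[0,0,0]},{"delta_pos":[0,0,0],"rotation":[0,0,0]},{"delta_pos":[0,0,0],"rotation":[0,0,0]}]' 8.54
python3 snap.py wrist w7; python3 snap.py top t7; python3 go.py .4856 .0011 .10 -5.4
```

```text
time_s: 8.35
eef_pos: [0.5131, 0.0003, 0.0049]
eef_rot: [-0.0, 0.724, 0.69, -0.0]
wrist_force: [-3.1, -0.0, 3.6]
opening: 0.112
pos [0.5131 0.0003 0.0049] yaw 87.31004957104189 t 8.35 F [-3.0868 -0.0036  3.5894] open mm 9.534031225753852
delta cm (tool axes now) [-0.0488 -0.0484  0.0383] rotvec [-0.0002 -0.      0.0002]
delta cm in goal axes (rotate first) [-0.0488 -0.0484  0.0383]
time_s: 8.65
eef_pos: [0.5135, 0.0002, 0.0048]
eef_rot: [0.0, 0.724, 0.69, 0.0]
wrist_force: [-0.6, 0.9, 0.6]
opening: 0.305
time_s: 9.35
eef_pos: [0.5124, 0.0005, 0.114]
eef_rot: [-0.001, 0.724, 0.69, -0.0]
wrist_force: [-0.3, -0.1, 0.6]
opening: 0.999
pos [0.5121 0.0005 0.1135] yaw 87.3030318936282 t 9.45 F [ 0.837   0.4556 -0.3305] open mm 85.62198305878428
delta cm (tool axes now) [-0.0666 -2.6483  1.3522] rotvec [-0.0025  0.0017  1.618 ]
delta cm in goal axes (rotate first) [-2.6458  0.1908  1.3453]
```

View pics/w7.png

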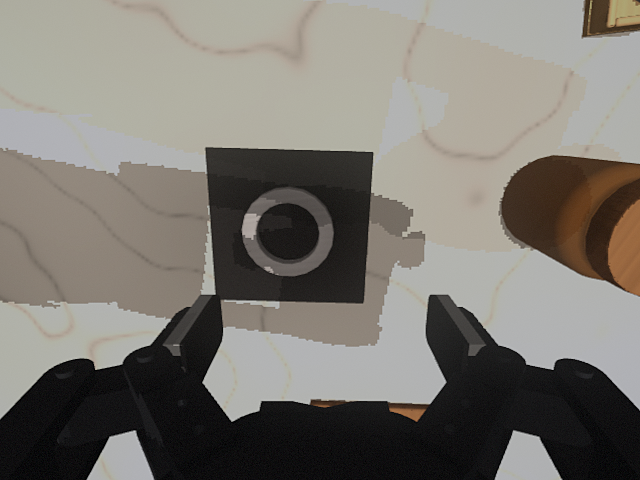

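View pics/t7.png

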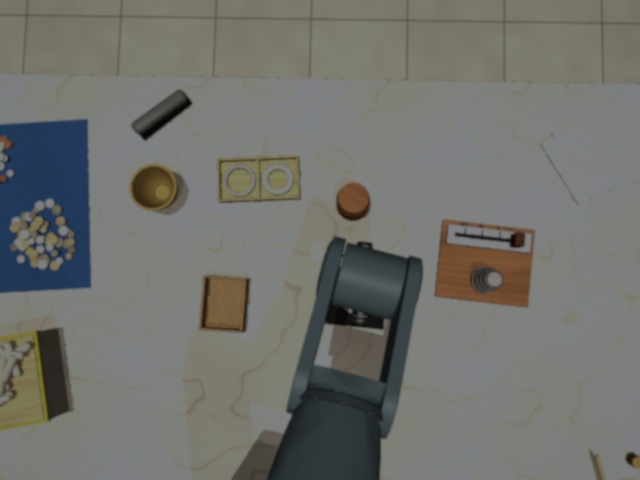

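The ring lies flat on the mat, centred at wrist (288,231.5), and nothing else has moved. I'll measure it and turn the jaws along the gauge's y axis.

```bash
python3 - <<'E'
from h import *
import pickle
np.set_printoptions(precision=4,suppress=True)
c=pickle.load(open('w7.pkl','rb'));C=cam(c,c['obs']); print(onz(C,(288,231.5),.013))
for p in [(206,148),(373,153),(363,303),(215,300)]: print(onz(C,p,.003))
E
python3 -m inch '[{"delta_pos":[0,0,0],"rotation":[0,0,0.145]},{"delta_pos":[0,0,0],"rotation":[0,0,0.145]},{"delta_pos":[0,0,0],"rotation":[0,0,0.145]},{"delta_pos":[0,0,0],"rotation":[0,0,0.145]},{"delta_pos":[0,0,0],"rotation":[0,0,0.145]},{"delta_pos":[0,0,0],"rotation":[0,0,0.145]},{"delta_pos":[0,0,0],"rotation":[0,0,0.145]},{"delta_pos":[0,0,0],"rotation":[0,0,0.145]},{"delta_pos":[0,0,0],"rotation":[0,0,0.145]},{"delta_pos":[0,0,0],"rotation":[0,0,0.145]}]'
python3 -m inch '[{"delta_pos":[-1,0,0],"rotation":[0,0,0.145]},{"delta_pos":[-1.6,0,0],"rotation":[0,0,0.023]},{"delta_pos":[0,0,0],"rotation":[0,0,0]},{"delta_pos":[0,0,0],"rotation":[0,0,0]}]'
python3 snap.py wrist w8; python3 go.py .4856 .0011 .10 -5.4
```

```text
[0.4856 0.0043 0.013 ]
[0.4311 0.0656 0.003 ]
[0.5491 0.0566 0.003 ]
[ 0.5403 -0.0615  0.003 ]
[ 0.421  -0.0533  0.003 ]
time_s: 10.45
eef_pos: [0.5123, 0.0004, 0.1135]
eef_rot: [-0.0, 0.999, 0.034, -0.001]
wrist_force: [-0.8, -0.4, -0.2]
opening: 1.0
time_s: 10.85
eef_pos: [0.4872, 0.0007, 0.1143]
eef_rot: [-0.0, 0.999, -0.047, -0.0]
wrist_force: [0.1, 0.9, 0.2]
opening: 1.003
pos [0.4876 0.0006 0.1145] yaw -5.360933270839744 t 10.9 F [ 0.9549  0.9888 -0.4104] open mm 85.33916668338624
delta cm (tool axes now) [-0.2069 -0.0324  1.4518] rotvec [-0.0001  0.0001  0.0007]
delta cm in goal axes (rotate first) [-0.207  -0.0323  1.4518]
```

View pics/w8.png

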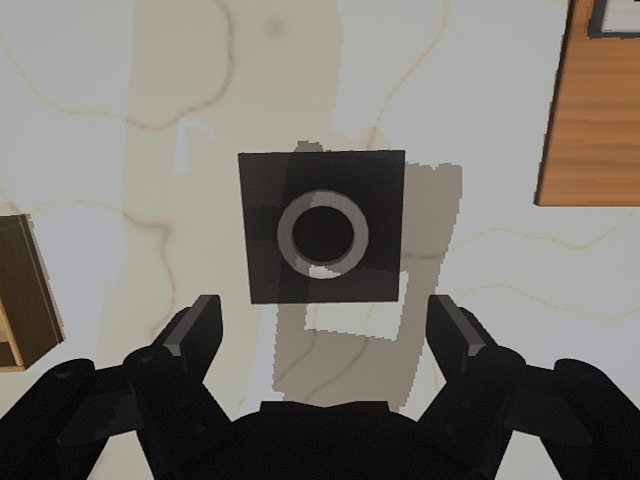

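The ring is centred between the jaws at (323,234.5).

```bash
python3 - <<'E'
from h import *
import pickle
np.set_printoptions(precision=4,suppress=True)
c=pickle.load(open('w7.pkl','rb'));C=cam(c,c['obs'])
d=pickle.load(open('w8.pkl','rb'));E=cam(d,d['obs']); p=(323,234.5); print(d['obs']['eef_pos'],onz(E,p,.013),tri(ray(C,(288,231.5)),ray(E,p)))
E
python3 go.py .4856 .002 .02 -5.4
```

```text
[0.4872 0.0007 0.1143] [0.4864 0.0018 0.013 ] (array([0.4845, 0.0021, 0.0058]), np.float64(0.0002462097784056181))
pos [0.4876 0.0006 0.1145] yaw -5.360933270839744 t 10.9 F [ 0.9549  0.9888 -0.4104] open mm 85.33916668338624
delta cm (tool axes now) [-0.2147 -0.1212  9.4518] rotvec [-0.0001  0.0001  0.0007]
delta cm in goal axes (rotate first) [-0.2155 -0.1219  9.4518]
```

```bash
python3 -m inch '[{"delta_pos":[-0.2,-0.12,3],"rotation":[0,0,0]},{"delta_pos":[0,0,3],"rotation":[0,0,0]},{"delta_pos":[0,0,2.8],"rotation":[0,0,0]},{"delta_pos":[0,0,1.2],"rotation":[0,0,0]},{"delta_pos":[0,0,0],"rotation":[0,0,0]},{"delta_pos":[0,0,0],"rotation":[0,0,0]},{"delta_pos":[0,0,0],"rotation":[0,0,0]}]' 7.6
python3 snap.py wrist w9;python3 snap.py side s9; python3 go.py .4856 .002 .00 -5.4
python3 - <<'E'
import cv2
im=cv2.imread('pics/s9.png')[240:340,210:340];cv2.imwrite('pics/s9c.png',cv2.resize(im,None,fx=5,fy=5,interpolation=cv2.INTER_CUBIC))
E
```

```text
time_s: 11.6
eef_pos: [0.4868, 0.0017, 0.0162]
eef_rot: [0.0, 0.999, -0.047, 0.001]
wrist_force: [-0.2, -0.5, -0.2]
opening: 0.887
pos [0.4866 0.0018 0.0161] yaw -5.3875330271527915 t 11.7 F [-1.0073 -0.3395 -0.8585] open mm 76.02099897719019
delta cm (tool axes now) [-0.1032 -0.0119  1.6103] rotvec [ 0.0004 -0.0026  0.0002]
delta cm in goal axes (rotate first) [-0.0991 -0.0113  1.6105]
```

View pics/w9.png

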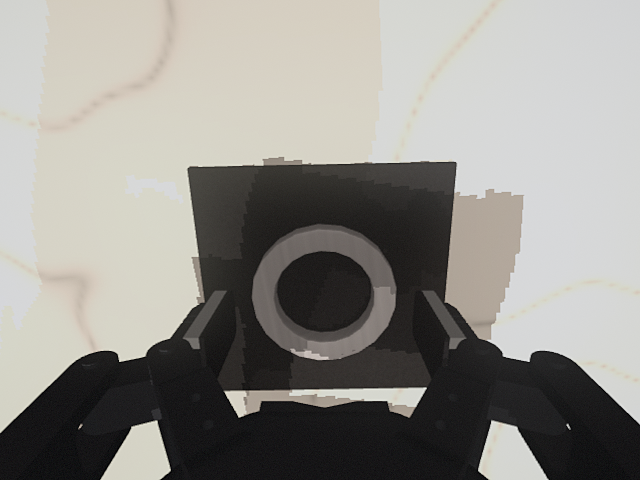

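View pics/s9c.png

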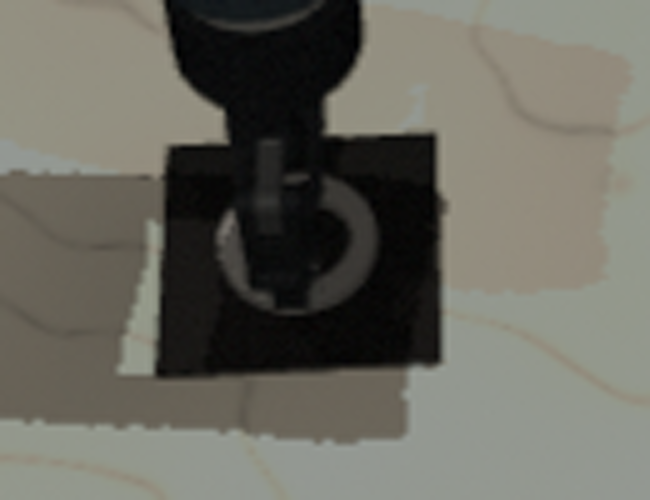

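The jaws straddle the ring. The fingertips sit about 10 mm behind the TCP at this opening, so I'll go down in steps while watching the force.

```bash
python3 -m inch '[{"delta_pos":[-0.08,0,0.6],"rotation":[0,0,0]},{"delta_pos":[0,0,0.5],"rotation":[0,0,0]},{"delta_pos":[0,0,0.3],"rotation":[0,0,0]},{"delta_pos":[0,0,0],"rotation":[0,0,0]},{"delta_pos":[0,0,0],"rotation":[0,0,0]}]'
python3 -m inch '[{"delta_pos":[0,0,0.3],"rotation":[0,0,0]},{"delta_pos":[0,0,0.2],"rotation":[0,0,0]},{"delta_pos":[0,0,0],"rotation":[0,0,0]},{"delta_pos":[0,0,0],"rotation":[0,0,0]}]'
python3 go.py .4856 .002 -.003 -5.4
```

```text
time_s: 12.2
eef_pos: [0.4844, 0.0022, 0.0006]
eef_rot: [-0.0, 0.999, -0.047, -0.0]
wrist_force: [0.4, 0.6, 0.4]
opening: 0.89
time_s: 12.6
eef_pos: [0.4845, 0.0022, -0.0043]
eef_rot: [-0.0, 0.999, -0.047, -0.0]
wrist_force: [0.2, 0.1, 0.8]
opening: 0.893
pos [ 0.4845  0.0022 -0.0043] yaw -5.396339483962884 t 12.6 F [0.2279 0.0981 0.7934] open mm 76.24629489841509
delta cm (tool axes now) [ 0.1109  0.005  -0.1301] rotvec [-0.      0.0002  0.0001]
delta cm in goal axes (rotate first) [ 0.111  0.005 -0.13 ]
```

```bash
python3 -m inch '[{"delta_pos":[0.1,0,-0.12],"rotation":[0,0,0]},{"delta_pos":[0,0,0],"rotation":[0,0,0]}]'
python3 -m inch '[{"delta_pos":[0,0,0],"rotation":[0,0,0]},{"delta_pos":[0,0,0],"rotation":[0,0,0]},{"delta_pos":[0,0,0],"rotation":[0,0,0]},{"delta_pos":[0,0,0],"rotation":[0,0,0]}]' 6.0
python3 go.py .4856 .002 -.003 -5.4
python3 -m inch '[{"delta_pos":[0,0,-1],"rotation":[0,0,0]},{"delta_pos":[0,0,-3],"rotation":[0,0,0]},{"delta_pos":[0,0,-4],"rotation":[0,0,0]},{"delta_pos":[0,0,-4],"rotation":[0,0,0]},{"delta_pos":[0,0,-4],"rotation":[0,0,0]},{"delta_pos":[0,0,0],"rotation":[0,0,0]},{"delta_pos":[0,0,0],"rotation":[0,0,0]}]'
python3 snap.py wrist w10; python3 snap.py side s10;python3 go.py .5277 -.2562 .16 -5.4
```

```text
time_s: 12.8
eef_pos: [0.4859, 0.0019, -0.0027]
eef_rot: [0.0, 0.999, -0.047, 0.0]
wrist_force: [0.1, 0.0, 0.8]
opening: 0.887
time_s: 13.2
eef_pos: [0.486, 0.0019, -0.0017]
eef_rot: [0.0, 0.999, -0.047, 0.0]
wrist_force: [-4.8, 0.9, 14.6]
opening: 0.761
pos [ 0.486   0.0019 -0.0017] yaw -5.351022826326618 t 13.2 F [-4.7518  0.9199 14.6448] open mm 64.97415628575973
delta cm (tool axes now) [-0.0394 -0.0052  0.1272] rotvec [ 0.0003 -0.0004  0.0009]
delta cm in goal axes (rotate first) [-0.0394 -0.0051  0.1272]
time_s: 13.9
eef_pos: [0.4861, 0.0019, 0.158]
eef_rot: [0.0, 0.999, -0.047, 0.001]
wrist_force: [0.6, -0.2, -2.7]
opening: 0.76
pos [0.4844 0.0023 0.1557] yaw -5.403910105648117 t 14.0 F [ 0.628  -0.714  -2.4707] open mm 65.05505621947353
delta cm (tool axes now) [ 6.7423 25.3255 -0.4581] rotvec [-0.0004  0.0025 -0.0001]
delta cm in goal axes (rotate first) [ 6.7416 25.3262 -0.4312]
```

View pics/w10.png

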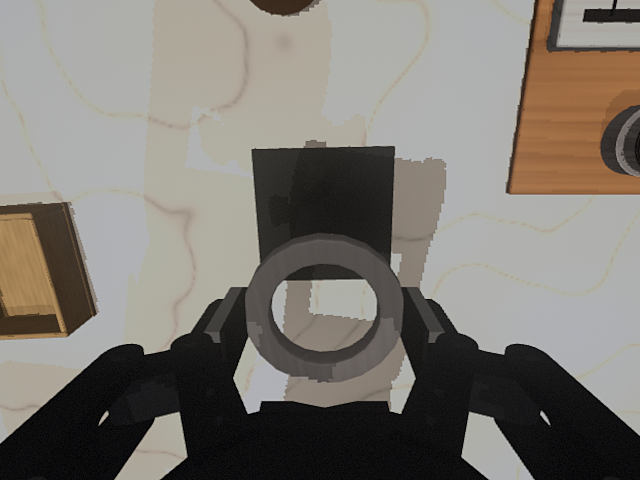

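View pics/s10.png

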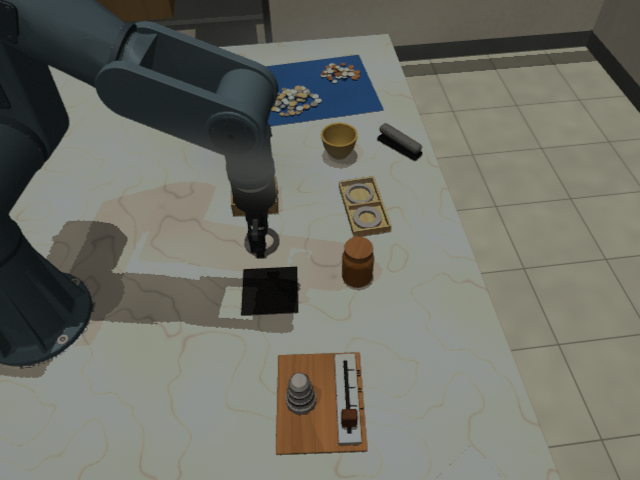

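The ring is held round its outside, centred at about (325,306) in the wrist view. I'll measure its pose in the gripper, since the fit needs roughly 1.5 mm.

```bash
python3 - <<'E'
import cv2
im=cv2.imread('pics/w10.png')[225:390,225:425];cv2.imwrite('pics/w10c.png',cv2.resize(cv2.convertScaleAbs(im,alpha=1.3),None,fx=3.5,fy=3.5,interpolation=cv2.INTER_CUBIC))
E
```

```text
(no output)
```

View pics/w10c.png

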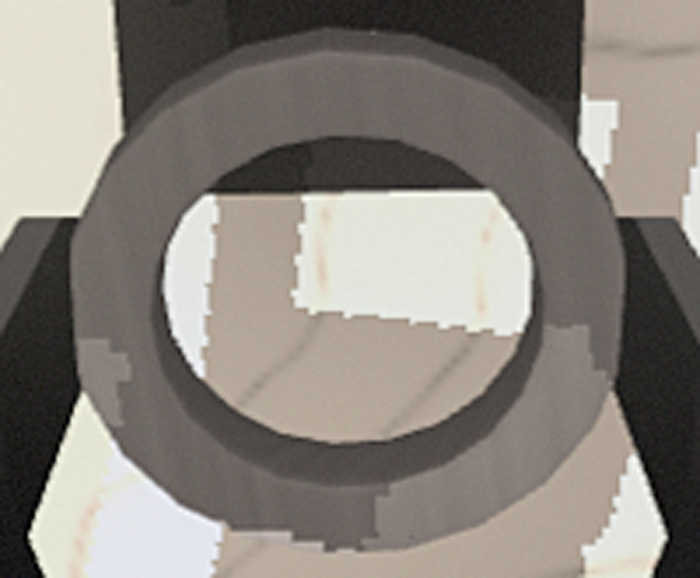

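```bash
python3 - <<'E'
from h import *
import pickle
from scipy.optimize import least_squares
np.set_printoptions(precision=4,suppress=True)
c=pickle.load(open('w10.pkl','rb'));T=np.array(c['T_tool_cam']);f=240/np.tan(np.radians(c['vfov'])/2);C=(f,c['cx'],c['cy'],T[:3,3],T[:3,:3])
th=np.linspace(0,2*np.pi,361)
def ext(p,r):
    n=R.from_rotvec([p[3],p[4],0]).as_matrix()
    P=np.array([proj(C,p[:3]+n@[r*np.cos(t),r*np.sin(t),0]) for t in th]); return [P[:,0].min(),P[:,0].max(),P[:,1].min(),P[:,1].max()]
def res(p): return np.array(ext(p,.034)+ext(p,.023))-obs
obs=np.array([245.6,403.6,239.9,382.1,268.4,380.1,264.1,364.1])
s=least_squares(res,[0,0,-.0147,0,0]);print(s.x,s.fun)
s=least_squares(lambda q:res([q[0],q[1],q[2],0,0]),[0,0,-.0147]);print('notilt',s.x,s.fun)
E
```

```text
[-0.0028 -0.0003 -0.011  -0.0321 -0.0142] [-1.1792  1.1374 -0.618   1.2349  1.7078 -1.6662  1.0732 -1.6923]
notilt [-0.0026 -0.0001 -0.0114] [-1.6431  1.2928 -0.354   0.8127  1.6588 -1.3076  1.3619 -1.8906]
```

```bash
python3 -m inch '[{"delta_pos":[0.5,2,0],"rotation":[0,0,0]},{"delta_pos":[0.7,3,0],"rotation":[0,0,0]},{"delta_pos":[0.9,3.5,0],"rotation":[0,0,0]},{"delta_pos":[0.9,3.5,0],"rotation":[0,0,0]},{"delta_pos":[0.9,3.5,0],"rotation":[0,0,0]},{"delta_pos":[0.9,3.5,0],"rotation":[0,0,0]},{"delta_pos":[0.9,3.3,0],"rotation":[0,0,0]},{"delta_pos":[0.7,2,0],"rotation":[0,0,0]},{"delta_pos":[0.4,1,0],"rotation":[0,0,0]},{"delta_pos":[0,0,0],"rotation":[0,0,0]}]'
python3 -m inch '[{"delta_pos":[0,0,2],"rotation":[0,0,0]},{"delta_pos":[0,0,2],"rotation":[0,0,0]},{"delta_pos":[0,0,0.8],"rotation":[0,0,0]},{"delta_pos":[0,0,0],"rotation":[0,0,0]},{"delta_pos":[0,0,0],"rotation":[0,0,0]},{"delta_pos":[0,0,0],"rotation":[0,0,0]}]'
python3 snap.py wrist w11; python3 snap.py side s11;python3 go.py .5287 -.2563 .105 -5.4
python3 - <<'E'
import cv2
im=cv2.imread('pics/s11.png')[335:455,245:375];cv2.imwrite('pics/s11c.png',cv2.resize(cv2.convertScaleAbs(im,alpha=1.3),None,fx=5,fy=5,interpolation=cv2.INTER_CUBIC))
E
```

```text
time_s: 15.0
eef_pos: [0.5288, -0.2567, 0.1552]
eef_rot: [-0.001, 0.999, -0.048, -0.001]
wrist_force: [0.3, 0.0, -0.9]
opening: 0.76
time_s: 15.6
eef_pos: [0.5302, -0.2564, 0.1102]
eef_rot: [0.001, 0.999, -0.047, 0.001]
wrist_force: [-0.3, -0.6, -1.6]
opening: 0.761
pos [ 0.5301 -0.2565  0.1101] yaw -5.3883296446475 t 15.7 F [ 0.2433  0.1288 -1.2232] open mm 64.95335163284129
delta cm (tool axes now) [-0.1376 -0.0112  0.5079] rotvec [ 0.0009 -0.0015  0.0002]
delta cm in goal axes (rotate first) [-0.1369 -0.0107  0.5081]
```

View pics/w11.png

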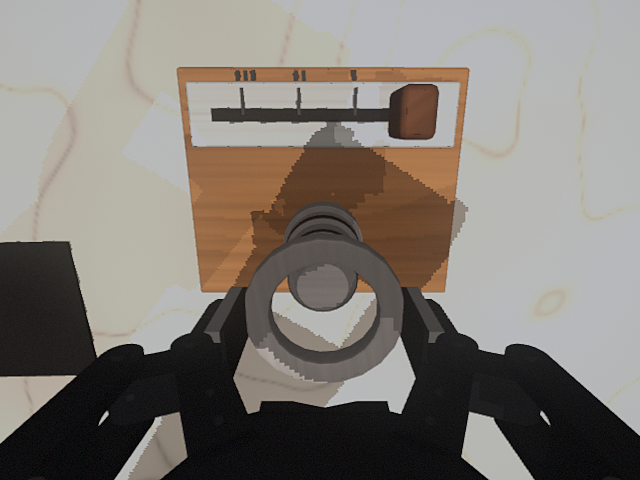

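View pics/s11c.png

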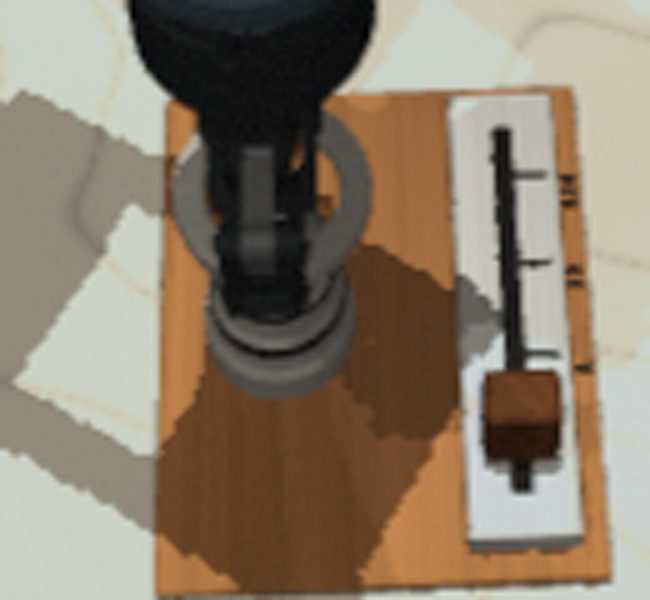

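```bash
python3 - <<'E'
from h import *
import pickle
np.set_printoptions(precision=4,suppress=True)
im=cv2.imread('pics/w11.png')[195:390,225:425];cv2.imwrite('pics/w11c.png',cv2.resize(cv2.convertScaleAbs(im,alpha=1.5),None,fx=3,fy=3,interpolation=cv2.INTER_CUBIC))
S=cam(pickle.load(open('s11.pkl','rb')))
for z in(.008,.092,.118): print(z,(proj(S,[.5277,-.2562,z])-[245,335])*5)
print((proj(S,[.5287,-.2563,.118])-[245,335])*5)
E
```

```text
0.008 [279.1737 326.1186]
0.092 [268.1344 225.6689]
0.118 [264.4048 191.7326]
[267.3791 191.6402]
```

View pics/w11c.png

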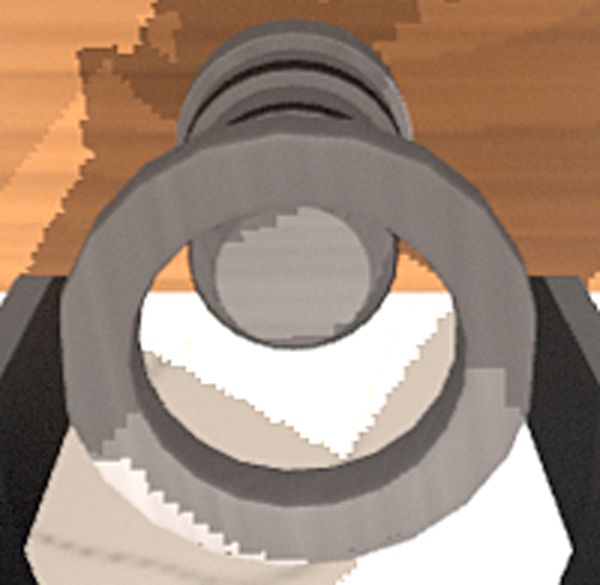

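```bash
python3 - <<'E'
from h import *
import pickle
np.set_printoptions(precision=4,suppress=True)
c=pickle.load(open('w11.pkl','rb'));T=np.array(c['T_tool_cam']);f=240/np.tan(np.radians(c['vfov'])/2);C=(f,c['cx'],c['cy'],T[:3,3],T[:3,:3])
p=(322.5,285.7)
for z in (.0142,.0182,.0222): print(z,onz(C,p,z))
print(proj(C,[-.013,0,.0182]),proj(C,[.013,0,.0182]))
# ring centre at assumed top z
for z in (-.0114,-.0147): print('ring',z,onz(C,((403.6+245.6)/2,0),z)[1])
E
```

```text
0.0142 [-0.0007 -0.001   0.0142]
0.0182 [-0.0025 -0.0011  0.0182]
0.0222 [-0.0044 -0.0011  0.0222]
[324.575 304.308] [324.5994 256.7995]
ring -0.0114 -0.00011215744051168279
ring -0.0147 -0.00011880510458074905
```

```bash
python3 -m inch '[{"delta_pos":[-0.16,-0.08,0.5],"rotation":[0,0,0]},{"delta_pos":[0,0,1],"rotation":[0,0,0]},{"delta_pos":[0,0,1],"rotation":[0,0,0]},{"delta_pos":[0,0,1],"rotation":[0,0,0]},{"delta_pos":[0,0,0],"rotation":[0,0,0]},{"delta_pos":[0,0,0],"rotation":[0,0,0]},{"delta_pos":[0,0,0],"rotation":[0,0,0]}]'
python3 snap.py wrist w12; python3 snap.py side s12;python3 go.py .5287 -.2563 .075 -5.4
python3 - <<'E'
import cv2
im=cv2.imread('pics/s12.png')[355:435,255:345];cv2.imwrite('pics/s12c.png',cv2.resize(cv2.convertScaleAbs(im,alpha=1.5),None,fx=7,fy=7,interpolation=cv2.INTER_CUBIC))
im=cv2.imread('pics/w12.png')[195:390,225:425];cv2.imwrite('pics/w12c.png',cv2.resize(cv2.convertScaleAbs(im,alpha=1.5),None,fx=3,fy=3,interpolation=cv2.INTER_CUBIC))
E
```

```text
time_s: 16.4
eef_pos: [0.5282, -0.2555, 0.0742]
eef_rot: [0.0, 0.999, -0.047, 0.0]
wrist_force: [0.9, 0.5, -1.9]
opening: 0.759
pos [ 0.5283 -0.2556  0.0745] yaw -5.395382235883123 t 16.5 F [ 0.2566 -0.8752 -1.1165] open mm 64.99087315256386
delta cm (tool axes now) [ 0.043   0.0693 -0.0486] rotvec [ 0.0005 -0.0009  0.0001]
delta cm in goal axes (rotate first) [ 0.043   0.0693 -0.0487]
```

View pics/w12c.png

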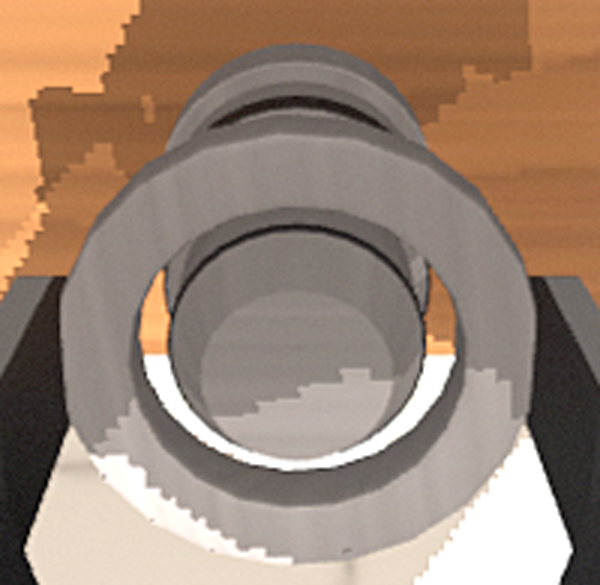

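View pics/s12c.png

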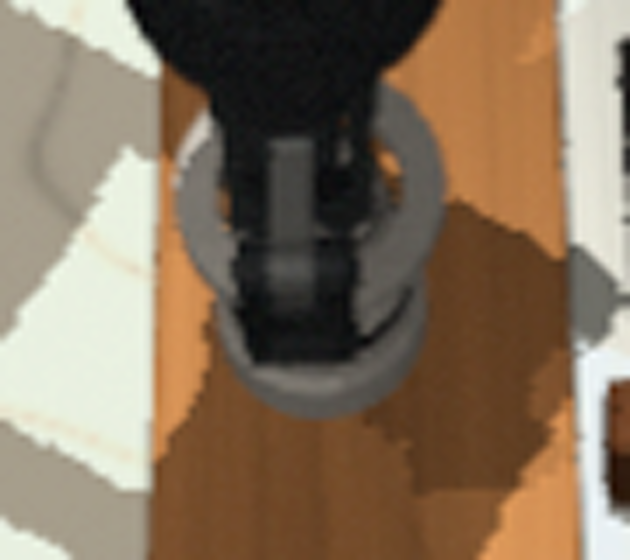

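Laterally the ring is within 0.4 mm of the cone. Along tool x it's about 0.6 mm too far. I'll correct that and lower it.

```bash
python3 -m inch '[{"delta_pos":[-0.06,-0.03,0.4],"rotation":[0,0,0]},{"delta_pos":[0,0,0.6],"rotation":[0,0,0]},{"delta_pos":[0,0,0.6],"rotation":[0,0,0]},{"delta_pos":[0,0,0.4],"rotation":[0,0,0]},{"delta_pos":[0,0,0],"rotation":[0,0,0]},{"delta_pos":[0,0,0],"rotation":[0,0,0]},{"delta_pos":[0,0,0],"rotation":[0,0,0]}]'
python3 snap.py wrist w13; python3 snap.py side s13;python3 go.py .5287 -.2563 .0403 -5.4
python3 - <<'E'
import cv2
im=cv2.imread('pics/w13.png')[195:390,225:425];cv2.imwrite('pics/w13c.png',cv2.resize(cv2.convertScaleAbs(im,alpha=1.5),None,fx=3,fy=3,interpolation=cv2.INTER_CUBIC))
E
```

```text
time_s: 17.2
eef_pos: [0.5276, -0.2551, 0.0542]
eef_rot: [0.0, 0.999, -0.047, 0.0]
wrist_force: [0.1, -0.8, -1.1]
opening: 0.758
pos [ 0.5276 -0.2551  0.0543] yaw -5.396825021312181 t 17.3 F [ 0.5866 -0.1922 -0.9982] open mm 64.44236957374464
delta cm (tool axes now) [0.1212 0.1101 1.3988] rotvec [ 0.0003 -0.0005  0.0001]
delta cm in goal axes (rotate first) [0.1218 0.1105 1.3987]
```

View pics/w13c.png

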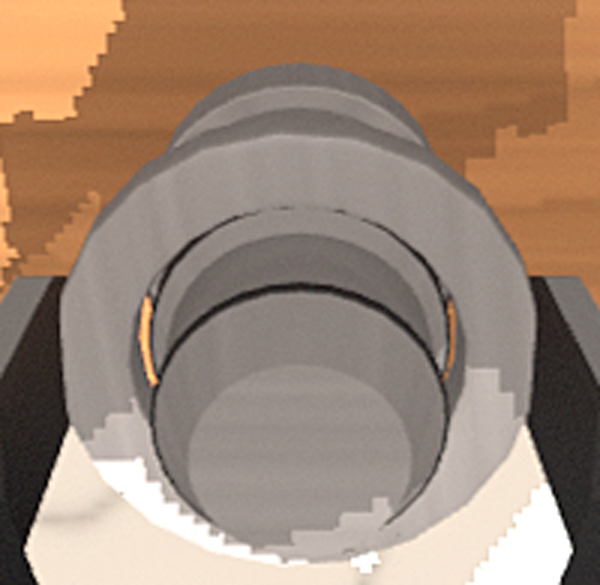

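The bore surrounds the two-band step with even gaps left and right, at (147,340) and (452,340), and there is no contact force. I'll continue down slowly.

```bash
python3 -m inch '[{"delta_pos":[0,0,0.3],"rotation":[0,0,0]},{"delta_pos":[0,0,0.3],"rotation":[0,0,0]},{"delta_pos":[0,0,0.3],"rotation":[0,0,0]},{"delta_pos":[0,0,0.2],"rotation":[0,0,0]},{"delta_pos":[0,0,0],"rotation":[0,0,0]},{"delta_pos":[0,0,0],"rotation":[0,0,0]}]'
python3 go.py .5287 -.2563 .0403 -5.4
```

```text
time_s: 17.9
eef_pos: [0.5273, -0.2549, 0.0429]
eef_rot: [-0.0, 0.999, -0.047, -0.0]
wrist_force: [0.8, 0.4, -1.2]
opening: 0.761
pos [ 0.5273 -0.2549  0.0429] yaw -5.398762342938893 t 17.9 F [ 0.7517  0.4074 -1.1684] open mm 65.02294851341425
delta cm (tool axes now) [0.1476 0.1247 0.259 ] rotvec [-0.0001  0.0002  0.    ]
delta cm in goal axes (rotate first) [0.1476 0.1246 0.2591]
```

```bash
python3 -m inch '[{"delta_pos":[0,0,0.15],"rotation":[0,0,0]},{"delta_pos":[0,0,0],"rotation":[0,0,0]},{"delta_pos":[0,0,0],"rotation":[0,0,0]}]'
python3 -m inch '[{"delta_pos":[0,0,0.1],"rotation":[0,0,0]},{"delta_pos":[0,0,0],"rotation":[0,0,0]},{"delta_pos":[0,0,0],"rotation":[0,0,0]}]'
python3 -m inch '[{"delta_pos":[0,0,0.1],"rotation":[0,0,0]},{"delta_pos":[0,0,0],"rotation":[0,0,0]},{"delta_pos":[0,0,0],"rotation":[0,0,0]}]'
```

```text
time_s: 18.2
eef_pos: [0.5274, -0.255, 0.0415]
eef_rot: [0.0, 0.999, -0.047, 0.0]
wrist_force: [0.3, -0.1, -1.7]
opening: 0.762
time_s: 18.5
eef_pos: [0.5276, -0.2551, 0.0407]
eef_rot: [0.0, 0.999, -0.047, 0.0]
wrist_force: [0.8, -0.8, -1.2]
opening: 0.758
time_s: 18.8
eef_pos: [0.5278, -0.2553, 0.0401]
eef_rot: [0.0, 0.999, -0.047, 0.0]
wrist_force: [-0.8, 1.0, 4.0]
opening: 0.76
```

The force jumped by about 5 N at TCP z 0.0401, which is what the two-band shoulder predicts. I'll press slightly more and look.

```bash
python3 -m inch '[{"delta_pos":[0,0,0.08],"rotation":[0,0,0]},{"delta_pos":[0,0,0],"rotation":[0,0,0]},{"delta_pos":[0,0,0],"rotation":[0,0,0]}]'
python3 snap.py wrist w14
python3 -m inch '[{"delta_pos":[0,0,0],"rotation":[0,0,0]},{"delta_pos":[0,0,0],"rotation":[0,0,0]},{"delta_pos":[0,0,0],"rotation":[0,0,0]}]' 7.6
python3 snap.py wrist w15
python3 - <<'E'
import cv2,numpy as np
a=[cv2.resize(cv2.convertScaleAbs(cv2.imread(f'pics/{n}.png')[195:390,225:425],alpha=1.5),None,fx=2,fy=2,interpolation=cv2.INTER_CUBIC) for n in('w14','w15')]
cv2.imwrite('pics/w1415.png',np.hstack(a))
E
```

```text
time_s: 19.1
eef_pos: [0.5279, -0.2553, 0.0399]
eef_rot: [0.0, 0.999, -0.047, 0.001]
wrist_force: [-1.6, 1.4, 9.7]
opening: 0.76
time_s: 19.45
eef_pos: [0.527, -0.2547, 0.0382]
eef_rot: [-0.0, 0.999, -0.047, -0.0]
wrist_force: [-0.2, 0.7, 0.2]
opening: 0.889
```

View pics/w1415.png

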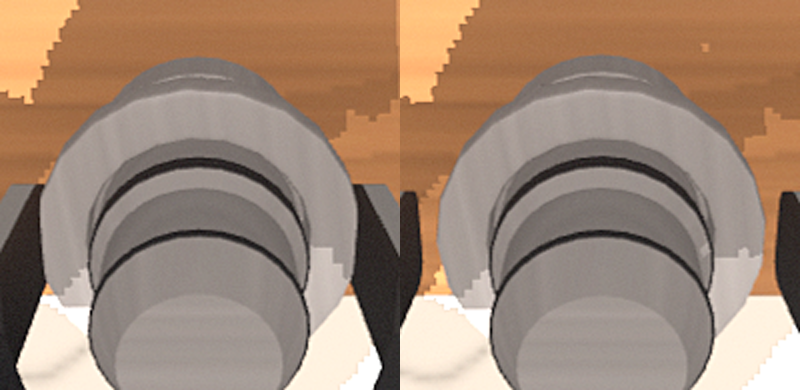

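Released. I'll rise straight up and look from every camera.

```bash
python3 -m inch '[{"delta_pos":[0,0,-0.5],"rotation":[0,0,0]},{"delta_pos":[0,0,-1.5],"rotation":[0,0,0]},{"delta_pos":[0,0,-3],"rotation":[0,0,0]},{"delta_pos":[0,0,-4],"rotation":[0,0,0]},{"delta_pos":[0,0,-4],"rotation":[0,0,0]},{"delta_pos":[0,-4,-3],"rotation":[0,0,0]},{"delta_pos":[0,-4,0],"rotation":[0,0,0]},{"delta_pos":[0,0,0],"rotation":[0,0,0]},{"delta_pos":[0,0,0],"rotation":[0,0,0]},{"delta_pos":[0,0,0],"rotation":[0,0,0]}]' 8.0
python3 snap.py wrist w16; python3 snap.py side s16; python3 snap.py top t16
python3 - <<'E'
import cv2
im=cv2.imread('pics/s16.png')[340:460,265:380];cv2.imwrite('pics/s16c.png',cv2.resize(cv2.convertScaleAbs(im,alpha=1.3),None,fx=5,fy=5,interpolation=cv2.INTER_CUBIC))
im=cv2.imread('pics/t16.png')[210:310,425:545];cv2.imwrite('pics/t16c.png',cv2.resize(cv2.convertScaleAbs(im,alpha=1.4),None,fx=6,fy=6,interpolation=cv2.INTER_CUBIC))
E
```

```text
time_s: 20.5
eef_pos: [0.5349, -0.1759, 0.199]
eef_rot: [0.0, 0.999, -0.047, 0.0]
wrist_force: [-0.8, -0.7, -0.6]
opening: 0.935
```

View pics/w16.png

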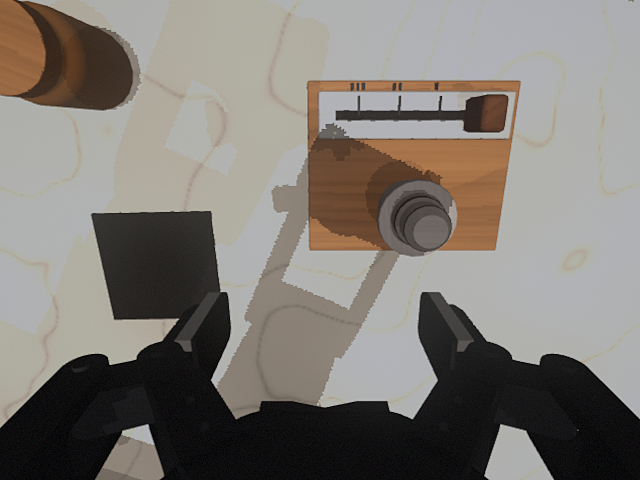

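View pics/s16c.png

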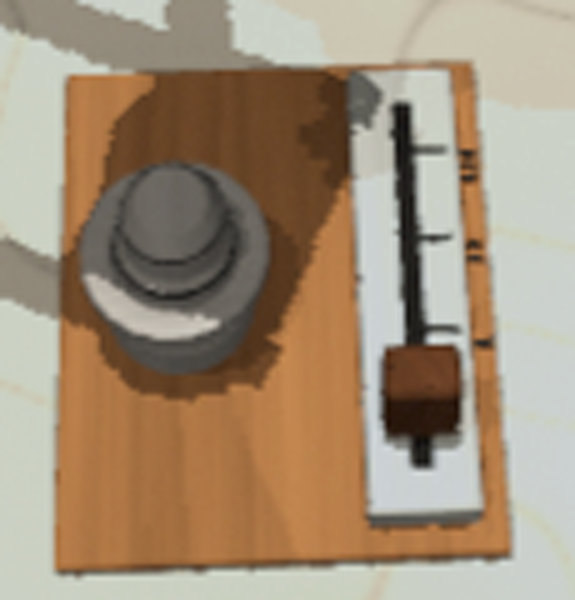

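View pics/t16c.png

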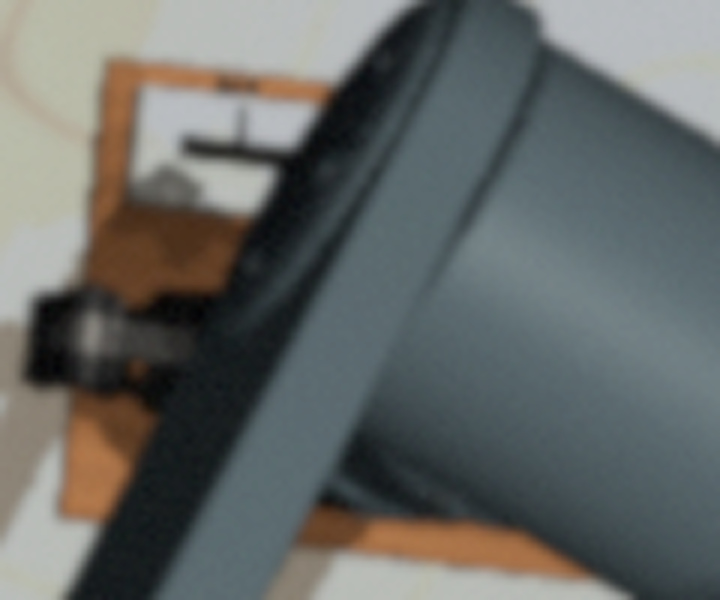

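```bash
python3 - <<'E'
from h import *
import pickle
np.set_printoptions(precision=1,suppress=True)
im=cv2.imread('pics/w16.png')[170:265,365:470];cv2.imwrite('pics/w16c.png',cv2.resize(cv2.convertScaleAbs(im,alpha=1.6),None,fx=6,fy=6,interpolation=cv2.INTER_CUBIC))
im=cv2.imread('pics/w14.png')[240:390,240:410];cv2.imwrite('pics/w14c.png',cv2.resize(cv2.convertScaleAbs(im,alpha=1.6),None,fx=4,fy=4,interpolation=cv2.INTER_CUBIC))
S=cam(pickle.load(open('s16.pkl','rb')));c=pickle.load(open('w16.pkl','rb'));W=cam(c,c['obs'])
th=np.linspace(0,2*np.pi,181)
for z in(.035,.055,.075):
  for C,off,k in((S,(265,340),5),(W,(365,170),6)):
    P=np.array([(proj(C,[.5277+.034*np.cos(t),-.2562+.034*np.sin(t),z])-off+.5)*k-.5 for t in th]);print(z,P.min(0),P.max(0))
E
```

```text
0.035 [ 83.6 184.6] [271.9 364. ]
0.035 [66.7 33.1] [519.8 473.9]
0.055 [ 79.5 160. ] [270.8 341.2]
0.055 [86.9 51.8] [569.6 519. ]
0.075 [ 75.3 134.7] [269.6 317.7]
0.075 [109.9  73.1] [626.3 570.1]
```

View pics/w16c.png

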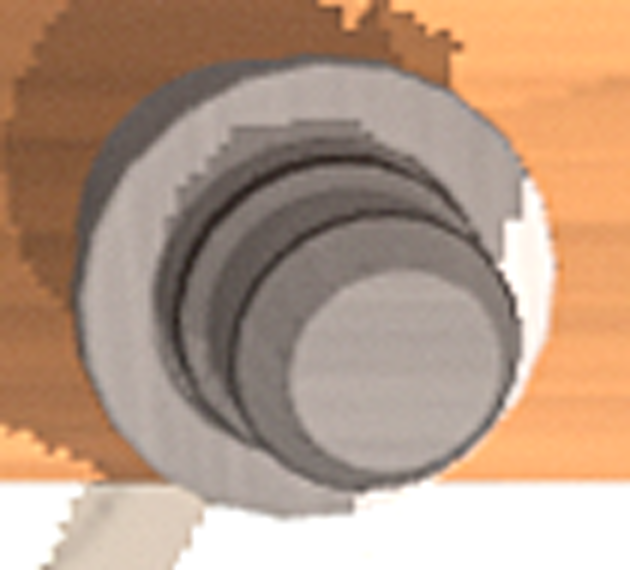

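View pics/w14c.png

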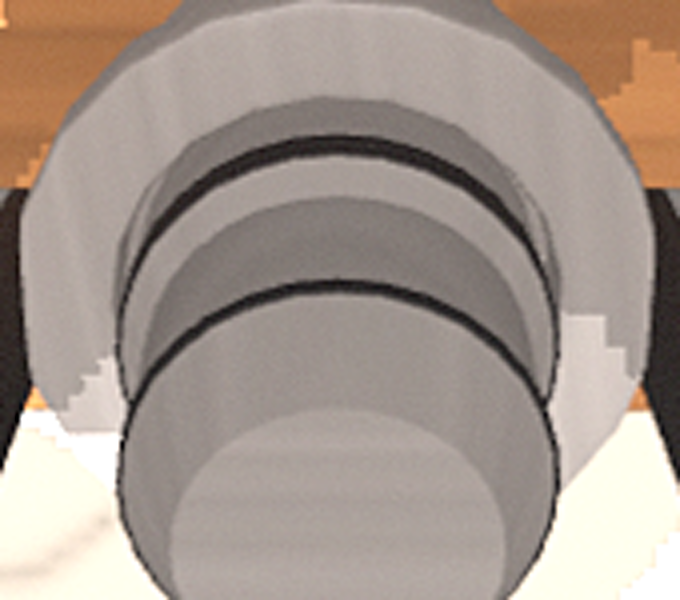

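The ring outline matches a top face at 0.055 m in both views: side predicted 79–271 × 160–341 and seen 80–268 × 162–342, and the wrist view agrees. So it sits level on the two-band step. The one-band step and the heavier two-band marking show above it. Next I'll locate the marks and the marker.

```bash
cat > g.py <<'E'
from m import *
G0,G1=B,G
print('---')
a=np.radians(-5.4);ex=np.array([np.cos(a),np.sin(a)]);ey=np.array([-np.sin(a),np.cos(a)]);c0=np.array([.5277,-.2562])
for n,t,s in(('3',(244,108),(447,150)),('2',(347,118),(452,238)),('1',(450,127),(460,328)),('mk',(570,178),(422,374))):
    x,e=tri(ray(T,o(*G[0],t)),ray(S,o(*G[1],s)));print(n,x,e,'gauge',ex@(x[:2]-c0),ey@(x[:2]-c0))
c=pickle.load(open('w16.pkl','rb'));W=cam(c,c['obs'])
for n,p,z in(('3',(359,100),.02),('2',(400,100),.02),('1',(440,100),.02),('mk',(488,110),.062)):
    x=onz(W,p,z);print('wrist',n,x,'gauge',ex@(x[:2]-c0),ey@(x[:2]-c0))
im=cv2.imread('pics/w16.png')[75:145,310:525];cv2.imwrite('pics/w16m.png',cv2.resize(im,None,fx=3.7,fy=3.7,interpolation=cv2.INTER_CUBIC))
E
python3 g.py | sed -n '/---/,$p'
```

```text
---
3 [ 0.6326 -0.2157  0.022 ] 0.0005807609373690623 gauge 0.10058558421110791 0.05022348551007481
2 [ 0.6294 -0.2505  0.0218] 3.1421574326685984e-05 gauge 0.10067520721165811 0.015266369300841517
1 [ 0.6268 -0.285   0.0224] 0.00025779515956427575 gauge 0.10138254990062517 -0.019370811029073436
mk [ 0.6073 -0.3142  0.0582] 2.3589812965276767e-05 gauge 0.08467607337886882 -0.0502207964458126
wrist 3 [ 0.6286 -0.2151  0.02  ] gauge 0.09658851254160161 0.0504497796878605
wrist 2 [ 0.6253 -0.2503  0.02  ] gauge 0.09658197790543202 0.015027099470109538
wrist 1 [ 0.622  -0.2847  0.02  ] gauge 0.09657560162827748 -0.0195371548757931
wrist mk [ 0.6096 -0.3076  0.062 ] gauge 0.08638566660357919 -0.04343210798443972
```

View pics/w16m.png

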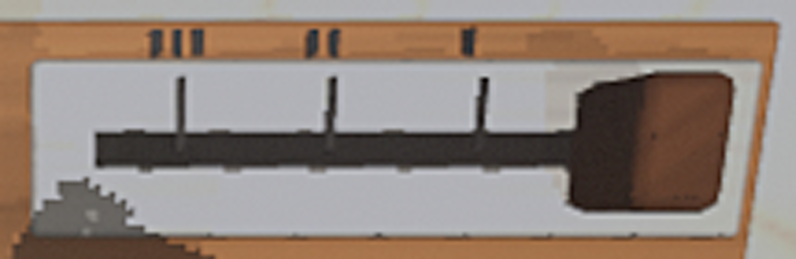

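The marks triangulate to gauge y −0.0195, +0.015 and +0.050, with the marker at −0.050 (joint position about 0.010). It therefore has to go +65 mm. I'll move above the marker.

```bash
python3 -m inch '[{"delta_pos":[1.5,2.5,0],"rotation":[0,0,0]},{"delta_pos":[2.5,3.5,0],"rotation":[0,0,0]},{"delta_pos":[2.5,3.5,0],"rotation":[0,0,0]},{"delta_pos":[1.5,2.5,1],"rotation":[0,0,0]},{"delta_pos":[0.5,1.09,2],"rotation":[0,0,0]},{"delta_pos":[0,0,3],"rotation":[0,0,0]},{"delta_pos":[0,0,2.5],"rotation":[0,0,0]},{"delta_pos":[0,0,0],"rotation":[0,0,0]},{"delta_pos":[0,0,0],"rotation":[0,0,0]},{"delta_pos":[0,0,0],"rotation":[0,0,0]}]' 4.2
python3 snap.py wrist w17; python3 go.py .6073 -.3142 .036 -5.4
```

```text
time_s: 21.65
eef_pos: [0.6081, -0.3146, 0.1157]
eef_rot: [0.001, 0.999, -0.047, 0.001]
wrist_force: [0.1, -0.3, 0.0]
opening: 0.491
pos [ 0.6083 -0.3146  0.116 ] yaw -5.401978970818622 t 21.7 F [-0.513   0.8169  0.2968] open mm 42.082896442767186
delta cm (tool axes now) [-0.1252 -0.0406  7.9972] rotvec [ 0.0018 -0.0029 -0.    ]
delta cm in goal axes (rotate first) [-0.1019 -0.0259  7.9976]
```

View pics/w17.png

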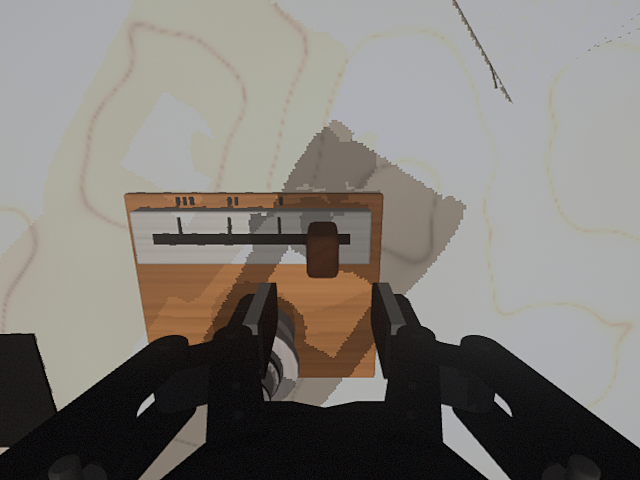

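The marker, at (323,240), is centred between the jaws. I'll descend, close, slide it and check.

```bash
python3 -m inch '[{"delta_pos":[-0.1,0,2],"rotation":[0,0,0]},{"delta_pos":[0,0,2.5],"rotation":[0,0,0]},{"delta_pos":[0,0,2],"rotation":[0,0,0]},{"delta_pos":[0,0,1.4],"rotation":[0,0,0]},{"delta_pos":[0,0,0],"rotation":[0,0,0]},{"delta_pos":[0,0,0],"rotation":[0,0,0]}]'
python3 -m inch '[{"delta_pos":[0,0,0],"rotation":[0,0,0]},{"delta_pos":[0,0,0],"rotation":[0,0,0]},{"delta_pos":[0,0,0],"rotation":[0,0,0]},{"delta_pos":[0,0,0],"rotation":[0,0,0]}]' 1.0
python3 go.py .6137 -.2492 .036 -5.4
```

```text
time_s: 22.3
eef_pos: [0.6069, -0.3139, 0.0358]
eef_rot: [0.0, 0.999, -0.047, 0.001]
wrist_force: [0.0, -0.5, -0.3]
opening: 0.488
time_s: 22.7
eef_pos: [0.6073, -0.3142, 0.0366]
eef_rot: [0.001, 0.999, -0.047, 0.001]
wrist_force: [-1.1, 1.0, 5.8]
opening: 0.227
pos [ 0.6073 -0.3142  0.0366] yaw -5.397660644217658 t 22.7 F [-1.0532  0.9941  5.752 ] open mm 19.355977359392135
delta cm (tool axes now) [ 0.0264 -6.5361  0.0537] rotvec [ 0.0014 -0.0025  0.    ]
delta cm in goal axes (rotate first) [ 0.0263 -6.536   0.0631]
```

```bash
python3 -m inch '[{"delta_pos":[0,-0.5,0],"rotation":[0,0,0]},{"delta_pos":[0,-1,0],"rotation":[0,0,0]},{"delta_pos":[0,-1.5,0],"rotation":[0,0,0]},{"delta_pos":[0,-1.5,0],"rotation":[0,0,0]},{"delta_pos":[0,-1.2,0],"rotation":[0,0,0]},{"delta_pos":[0,-0.6,0],"rotation":[0,0,0]},{"delta_pos":[0,-0.2,0],"rotation":[0,0,0]},{"delta_pos":[0,0,0],"rotation":[0,0,0]},{"delta_pos":[0,0,0],"rotation":[0,0,0]},{"delta_pos":[0,0,0],"rotation":[0,0,0]}]'
python3 snap.py side s18; python3 snap.py wrist w18; python3 go.py .6137 -.2492 .036 -5.4
python3 - <<'E'
import cv2
im=cv2.imread('pics/s18.png')[340:460,265:380];cv2.imwrite('pics/s18c.png',cv2.resize(cv2.convertScaleAbs(im,alpha=1.3),None,fx=5,fy=5,interpolation=cv2.INTER_CUBIC))
E
```

```text
time_s: 23.7
eef_pos: [0.6135, -0.2489, 0.0366]
eef_rot: [0.0, 0.999, -0.047, 0.001]
wrist_force: [-0.9, 1.6, 8.0]
opening: 0.223
pos [ 0.6135 -0.2489  0.0366] yaw -5.390300339442144 t 23.8 F [-0.6225  0.9883  7.4684] open mm 19.239453965533666
delta cm (tool axes now) [0.0206 0.0257 0.0641] rotvec [ 0.0008 -0.0025  0.0002]
delta cm in goal axes (rotate first) [0.0208 0.0257 0.0641]
```

View pics/s18c.png

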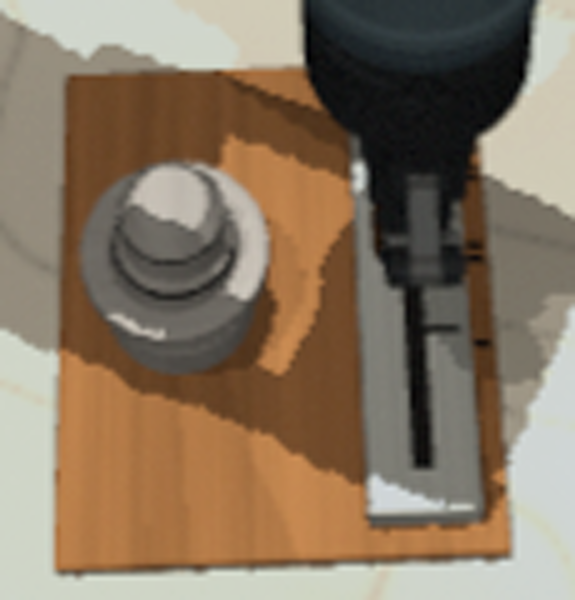

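View pics/w18.png

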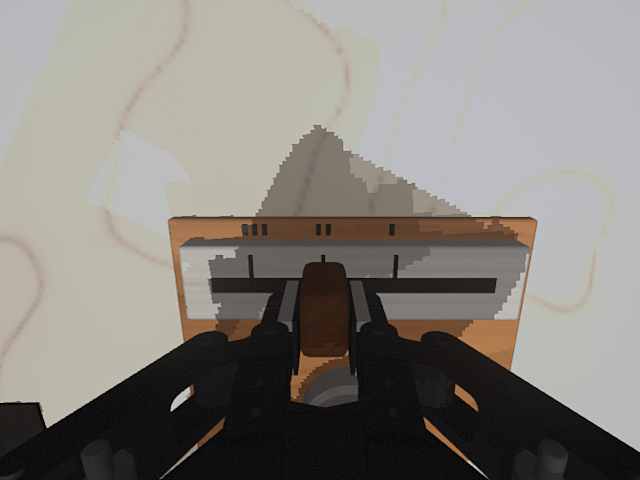

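The two-bar tick is at u 323 and the grip's middle at u 324.5, so they are aligned. I'll release, lift and check.

```bash
python3 -m inch '[{"delta_pos":[0,0,0],"rotation":[0,0,0]},{"delta_pos":[0,0,0],"rotation":[0,0,0]},{"delta_pos":[0,0,0],"rotation":[0,0,0]}]' 4.2
python3 -m inch '[{"delta_pos":[0,0,-1],"rotation":[0,0,0]},{"delta_pos":[0,0,-3],"rotation":[0,0,0]},{"delta_pos":[0,0,-4],"rotation":[0,0,0]},{"delta_pos":[0,0,-4],"rotation":[0,0,0]},{"delta_pos":[0,0,-4],"rotation":[0,0,0]},{"delta_pos":[-1,0,-3],"rotation":[0,0,0]},{"delta_pos":[-2,0,0],"rotation":[0,0,0]},{"delta_pos":[0,0,0],"rotation":[0,0,0]},{"delta_pos":[0,0,0],"rotation":[0,0,0]},{"delta_pos":[0,0,0],"rotation":[0,0,0]}]'
python3 snap.py wrist w19; python3 snap.py side s19
python3 - <<'E'
import cv2
im=cv2.imread('pics/s19.png')[340:460,265:380];cv2.imwrite('pics/s19c.png',cv2.resize(cv2.convertScaleAbs(im,alpha=1.3),None,fx=5,fy=5,interpolation=cv2.INTER_CUBIC))
E
```

```text
time_s: 24.1
eef_pos: [0.6121, -0.2486, 0.0343]
eef_rot: [-0.0, 0.999, -0.047, -0.0]
wrist_force: [-0.3, 0.6, -1.0]
opening: 0.492
time_s: 25.1
eef_pos: [0.5826, -0.2458, 0.2239]
eef_rot: [-0.0, 0.999, -0.047, -0.0]
wrist_force: [-0.5, 0.9, -1.2]
opening: 0.491
```

View pics/w19.png

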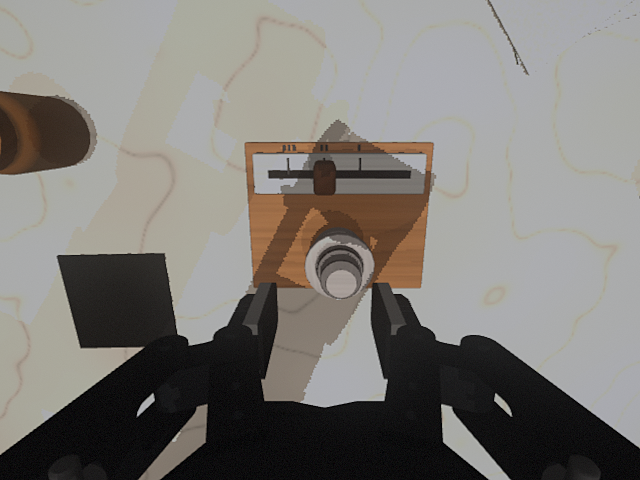

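View pics/s19c.png

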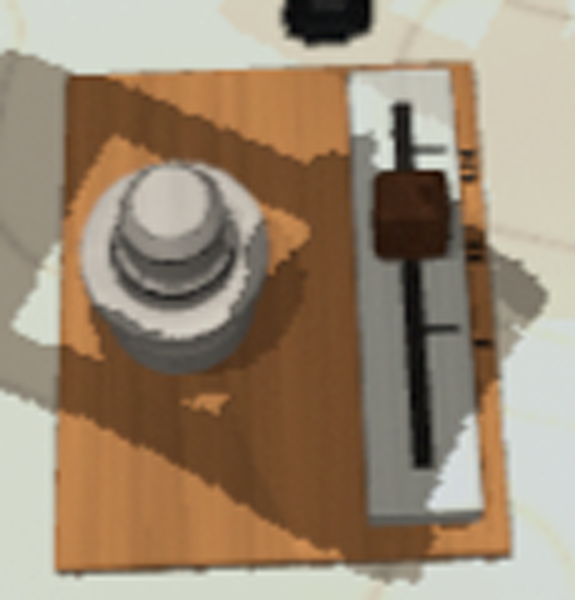

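View pics/s19.png

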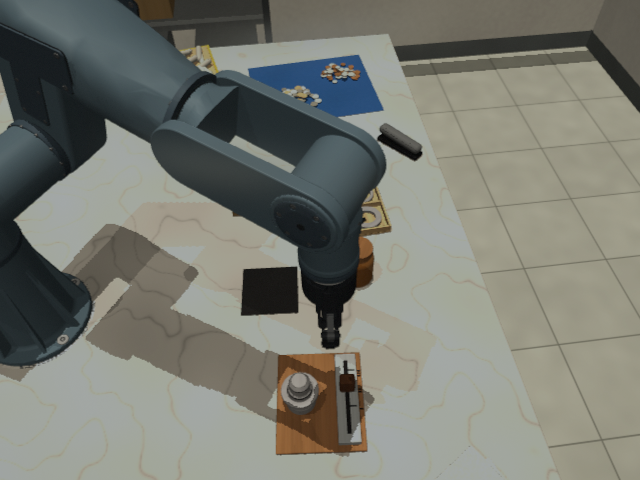

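```bash
cat > k.py <<'E'
from m import *
print('---')
a=np.radians(-5.4);ey=np.array([-np.sin(a),np.cos(a)])
for z in(.058,.062):
    A=onz(S,o(*G[1],(422,374)),z);Bq=onz(S,o(*G[1],(412,195)),z);print('shift',ey@(Bq-A)[:2])
c=pickle.load(open('w19.pkl','rb'))
im=c['color'][135:205,235:445,::-1];cv2.imwrite('pics/w19c.png',cv2.resize(cv2.convertScaleAbs(im,alpha=1.5),None,fx=3.8,fy=3.8,interpolation=cv2.INTER_CUBIC))
W=cam(c,c['obs']);print('pred marker@0.075 px',proj(W,[.6137,-.2492,.062]),proj(W,[.6153,-.2494,.022]))
print('pred 0.072/0.078',proj(W,[.6137-.0003,-.2522,.062]),proj(W,[.6140,-.2462,.062]))
E
python3 k.py|sed -n '/---/,$p'
```

```text
---
shift 0.06579904384513328
shift 0.0655105858966012
pred marker@0.075 px [324.8579 178.8665] [324.8192 171.5465]
pred 0.072/0.078 [328.3181 178.8851] [321.3977 178.848 ]
```

View pics/w19c.png

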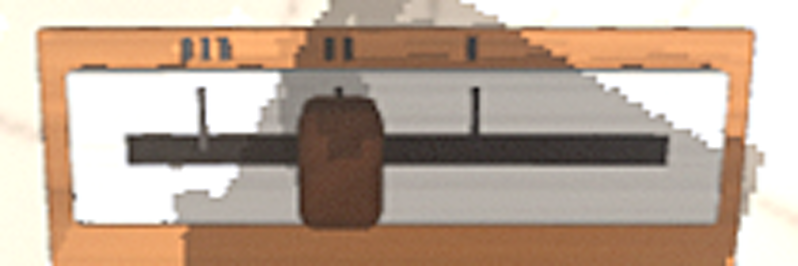

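The grip's middle is at crop x 341 and the two-bar tick at 338, which is under 1 mm off. The ring is still seated level and the robot is clear of everything, so I'm handing in.

```bash
python3 -c "
from bench import hand_in,get_obs
print(get_obs()['time_s']);print(hand_in())"
```

```text
25.2
the job is handed in; nothing more can be done
None
```

I gauged the ring from the box: it stopped on the cone's two-band step, so I set the size marker to the two-bar mark. The job was handed in at 25.2 s with the gripper empty and clear of everything.

- **Handling:** I pinched the ring's wall to lift it out of the box, laid it flat on the mat and let go. I then took it again round its outside and slid it down the cone until it stopped. I moved the marker only after reading the step.
- **Ring on the cone:** The force jumped at the height expected for the two-band shoulder. The side and wrist views after release both match a level ring there (top face about 0.055 m, ring centre about 42 mm above the plate).
- **Marker:** It slid about 65 mm, and the last wrist and side views put its middle within about 1 mm of the two-bar mark.
- **Other items:** I never reached for the tray rings, the jar or the mortar. The last close-up views did not show all of them: the mortar was hidden behind the arm.

**Disagreements:**
- Bore estimates from the images ranged from about 46 to 48 mm; the stop height settled it as two-band.
- The wrist camera read positions about 2 to 3 mm off along one axis, so I corrected the alignment on the cone from what the wrist and side pictures showed of the ring against it.
- The gripper's opening read about 3 mm smaller than the ring's known size.
- In the pictures, the two dark bands on the middle step merge into one heavier line.

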